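Charge the polishing barrel with a scoop of balls

ROBOT

A 6-joint arm with a two-finger parallel gripper is mounted at the origin on a cart in front of the work surface, level with it; the furniture and walls round the work are solid. World frame = base frame: x ahead of the robot, y to its left, z up, the work surface at z = 0. Lengths are in mm, angles in rad, forces in N, time in s.
With the tool pointing down it reaches from about 350 to 875 mm from the base axis. Payload 4.2 kg.
Tool frame: the origin (TCP) lies at the very end of the fingers, on their centre line; the grasp point (between the pads) lies 19 mm behind it (robot.grip_depth is the distance from the TCP to the grasp point, in mm); z points along the fingers, y is the direction in which the jaws open and shut (so a half turn about z gives the same grasp; the last joint's range is limited). The gripper opens to 85 mm and grips with 20 to 120 N. Pads are 22 mm wide; open, the fingers measure 114 mm over their backs; the gripper's body (76 mm by 85 mm) begins 54 mm behind the grasp point. The pads swing forward as they close: fully open they stand 13 mm farther back than shut.
Start: joints at [-0.854, 0.385, 0.008, 0, -1.194, -0.259], TCP at [276.246, -560.613, 231.312] pointing down, gripper open.
Joint ranges: [-3.14, 3.14], [-1.21, 2.06], [-1.07, 1.41], [-3.16, 2.05], [-2.99, -0.16], [-3.1, 3.1]. Speed limits (rad/s): [2.79, 2.79, 3.14, 3.14, 3.14, 3.14].

INTERFACE

Orientations are given as a unit quaternion [x, y, z, w].
In Python, from station import get_state, optics, robot gives the robot as it stands.
- The arm moves only by the tool jog_arm, never from a script. Its argument "rows" is text: rows parted by semicolons, each of 7 numbers parted by spaces: the shift along the tool's x, y, z in m, then the turn, a rotation vector about the tool's x, y, z in rad, then the closure, from -1 (fully open) to 1 (shut). A call has 1 to 5 rows; each row is the pose to reach, as a shift and turn from the pose measured when the call began, along the tool's axes at that moment; what a row does not reach only later rows make up. A row lasts 1/8 s, in which the tool goes at most 62.5 mm and 10.7 degrees, less where a joint would pass 70% of its speed; a pose out of reach is approached as far as the arm can. A call with a gripper value outside its range is refused whole. The fingers move at their own pace and stop on an object; "newtons" is the grip in N (left out, the last holds). Time passes only in rows, so rows that repeat a pose let the fingers close. It gives the time, the measured TCP pose, the force and the opening at its end, in the units of the state.
- get_state(): the state, without advancing time (a new reading comes with each control period).
- optics.capture(name): name is "scene" or "top"; returns a dict with "color" (480x640x3 uint8, blue, green, red), "z_map" (480x640 float32, mm along the optical axis (not along the pixel's ray), 0 where there is no reading), "K" (3x3 intrinsics, pixels), "dist" ([k1, k2, p1, p2, k3] as OpenCV has them; the pictures are not rectified), "R" (3x3) and "t" (3): a world point X has camera coordinates R X + t. Camera axes: x right, y down, z forward; pixel columns grow to the right and rows downward; lengths in mm; the calibration is good to about 2 mm. A picture is of the moment at which its call begins.
- robot.sign_off(): hands the job in, once; it reports no verdict.
Trained networks look in a picture, given as the dict that the camera call returned (one of the last four; its "shot" number tells which), for a name from the list of things; names that differ only in an ending like _2 or _b are one class to them, and where a whole thing is asked for, a point or a joint stands for the part that bears it (a point fixed in the world has none). Each returns a list of dicts, best first, with "p" (0 to 1); they miss things now and then, are a little off and sometimes report something else, mostly with a low value. They report only what shows in the picture. A call takes as long as a camera call.
- optics.boxes_of(picture, name): "at" ([column, row] in pixels, amid what is visible of it).
- optics.outline_of(picture, name): "pixels" (480x640 bool, what is visible of it) and "at" ([column, row] in pixels, amid what is visible of it).
- optics.pinpoint(picture, name): "at" ([column, row] in pixels: a listed point, or the origin of a listed thing).
The state is a dict: "time": time; "qpos": joint angles; "joint_velocities": joint speeds; "joint_efforts": joint torques, N m; "position": TCP position; "eef_rot": TCP orientation; "ft_force": force on the tool from outside, world axes, zero at the start; "ft_torque": the same for the moment, N m; "grip_width": opening from 0.0 (shut) to 1.0 (fully open).
Only numpy, scipy, OpenCV 4.12 (cv2) and the standard library are available. Lean on these libraries where they do the work, as an engineer would, in place of code of your own. Each camera call takes 0.05 s, during which the arm holds its last target. There are 200 camera calls.

TASK

Get the hand-cranked polishing barrel ready for the next batch of buckles: first turn its crank until the open loading mouth faces straight up, yellow line at the red pointer. Then, with the steel scoop and never with the fingers, take the wooden balls from the sloping blue tray and tip at least four of the five into the barrel, spilling none on the bench; any left over stay in the tray. Finish with the mouth still straight up and the empty scoop standing flat on the bench, and leave the loose barrel cover, the buckle, the beeswax and the leather swatches where they are.

Things in the scene. Friction and masses are not known exactly. Their poses are not given: they have to be found in the camera images.
- barrel_stand: green steel stand of the barrel, fixed to the bench: base 150 (x) x 236 (y) x 12 mm with an upright at each end; origin at the centre of the base's underside on the bench. Its y axis runs along the barrel's horizontal axle towards the crank end, its -x side faces the robot at yaw 0. A red pointer on the upright at the -y end marks straight up (its tip 203 mm above the bench)
- barrel_centre (a point): centre of the hexagonal barrel, on the axle, 115 mm above the bench, fixed. The barrel is 130 mm long inside along the axle and 130 mm across flats inside, walls 5 mm, between steel end discs of 160 mm diameter (8 mm thick, tops 195 mm above the bench) that carry a yellow line at the mouth
- barrel (a joint): angle of the barrel about its axle, rad: 0 = loading mouth straight up, positive = mouth leaning towards the stand's -x side (towards the robot), about 0.5 to 1.1 at the start. Turns both ways with a little friction and stays where it is left
- barrel_mouth (a point): centre of the open loading mouth (one whole flat of the hexagon missing: 130 mm along the axle, 73 mm across), 70 mm from the axle; turns with the barrel; its z axis points out of the mouth
- crank_grip (a point): middle of the crank's black round grip, 23 mm diameter and 48 mm long, parallel to the axle, beyond the crank end (150 mm from the barrel's centre along +y of the stand), 60 mm from the axle in the direction of the mouth; turns with the barrel, and can slip round between the fingers
- tray: blue sheet-steel tray, fixed; its floor slopes up 0.21 rad along the body's +x. Origin on the bench below the inner foot of the low wall, at mid-width. Inside 104 mm wide (y), 210 mm long up the slope; sheet 3 mm; low wall and sides 60 mm high (square to the floor), sides falling to 16 mm at the high end, whose wall is 16 mm; rims add 3 mm; feet reach 75 mm either side
- tray_low (a point): inner foot of the tray's low wall, at mid-width, on the tray floor, 32 mm above the bench; axes as tray (not tilted). The low corners are clipped at 45 degrees by flat walls that start 20 mm from each corner. The balls lie within about 80 mm of it
- scoop: flat-bottomed steel scoop, about 115 g, standing on the bench; origin at the centre of the underside of its bowl, z up; the open mouth with the lip faces -x, the handle crosses over the bowl. Bowl 106 mm long, 90 mm wide outside, sheet 2.5 mm, lip corners clipped 14 mm at 45 degrees, sides raked from 3 mm near the lip to 41 mm at 65 mm behind it, back wall 44 mm
- scoop_grip (a point): middle of the scoop's black handle, a flat-sided bar across the bowl (along y) 12 mm behind the bowl's origin and 95 mm above its underside: 22 mm thick (x), 30 mm high, 66 mm long, free on its front and back faces, carried by a strap at each end; 75 mm of clear height below it
- scoop_lip (a point): middle of the scoop's front lip at its underside, 53 mm in front of the origin
- scoop_bowl (a point): point in the middle of the scoop's bowl, 18 mm above its underside
- ball_1: one of five identical pale hardwood polishing balls, 36 mm across, 20 g; origin at its centre. They roll freely and lie together against the tray's low wall
- ball_2: one of five identical pale hardwood polishing balls, 36 mm across, 20 g; origin at its centre. They roll freely and lie together against the tray's low wall
- ball_3: one of five identical pale hardwood polishing balls, 36 mm across, 20 g; origin at its centre. They roll freely and lie together against the tray's low wall
- ball_4: one of five identical pale hardwood polishing balls, 36 mm across, 20 g; origin at its centre. They roll freely and lie together against the tray's low wall
- ball_5: one of five identical pale hardwood polishing balls, 36 mm across, 20 g; origin at its centre. They roll freely and lie together against the tray's low wall
- barrel_cover: bystander: the barrel's loose grey cover plate with two brass wing nuts, 78 x 128 x 25 mm, lying on the bench; origin under its centre
- buckle: bystander: brass buckle, 39 x 47 x 7 mm, lying on the bench; origin under its centre
- beeswax: bystander: yellow puck of beeswax, 55 mm across, 21 mm high; origin under its centre
- swatches: bystander: small pile of leather swatches, red on top, 52 x 67 x 11 mm; origin under its centre

How it is judged:
By the outcome, as a careful person would: the job done as asked, in the order asked, and still so for the second after the job is handed in, with the robot touching nothing.
It also fails if it takes over 72 s, if anything falls off the work surface, if the arm or the gripper's body presses on something with over 40 N, if the wrist force passes 120 N, or if a joint passes its speed limit or range.

## Working session

There is one attempt and no reset: what is moved stays moved. The work goes in short steps, Python scripts to look and compute and a tool call to move; the robot and the scene stay as the last step left them, time stands still between calls to the robot, and variables do not carry over. Pictures are saved under pics/ and viewed, about 8 in all and at most 12, crops included, and the job is handed in when it is done.

Besides the shell and the picture viewer there is one more tool, called by a JSON object that holds its "api" and its "payload". jog_arm: Moves the arm, as the interface text tells. Its arguments: {"type":"object","properties":{"rows":{"type":"string"},"newtons":{"type":"number"}},"required":["rows"]}

```bash
ls; mkdir -p pics; cat > h.py <<'E'
import numpy as np, cv2
from station import get_state, optics, robot
from scipy.spatial.transform import Rotation as Rn
def ray(c,uv):
    n=cv2.undistortPoints(np.array([[uv]],float),c['K'],np.array(c['dist'],float))[0,0]
    R=np.array(c['R']);t=np.array(c['t']);o=-R.T@t
    return o,R.T@np.array([n[0],n[1],1.])
def atz(c,uv,z):
    o,d=ray(c,uv); return o+d*(z-o[2])/d[2]
def depth(c,uv):
    u,v=int(round(uv[0])),int(round(uv[1])); p=c['z_map'][max(0,v-2):v+3,max(0,u-2):u+3]; p=p[p>0]
    if len(p)==0: return None
    o,d=ray(c,uv); return o+d*np.median(p)
def cloud(c,mask):
    v,u=np.nonzero(mask&(c['z_map']>0))
    n=cv2.undistortPoints(np.stack([u,v],1).astype(float)[:,None],c['K'],np.array(c['dist'],float))[:,0]
    z=c['z_map'][v,u][:,None]; P=np.hstack([n*z,z])
    return (P-np.array(c['t']))@np.array(c['R'])
def tri(c1,u1,c2,u2):
    o1,d1=ray(c1,u1);o2,d2=ray(c2,u2)
    s=np.linalg.lstsq(np.stack([d1,-d2],1),o2-o1,rcond=None)[0]
    a=o1+s[0]*d1;b=o2+s[1]*d2
    return (a+b)/2,np.linalg.norm(a-b)
def pp(c,n,k=1):
    return [(np.round(r['at'],1).tolist(),round(float(r['p']),2)) for r in optics.pinpoint(c,n)[:k]]
E
cat > a.py <<'E'
from h import *
np.set_printoptions(precision=1,suppress=True)
S={n:optics.capture(n) for n in('scene','top')}
for n,c in S.items():
    cv2.imwrite(f'pics/{n}0.png',c['color'])
    print(n,'cam at',-np.array(c['R']).T@c['t'])
for nm in ['barrel_stand','barrel_centre','barrel_mouth','crank_grip','tray','tray_low','scoop','scoop_grip','scoop_lip','scoop_bowl','ball_1','barrel_cover','buckle','beeswax','swatches']:
    r={n:pp(c,nm,5 if nm=='ball_1' else 1) for n,c in S.items()}
    print(nm,r)
    if nm!='ball_1' and r['scene'] and r['top']:
        print('   ',*tri(S['scene'],r['scene'][0][0],S['top'],r['top'][0][0]))
    elif nm=='ball_1':
        for a,p in r['top']: print('   ',depth(S['top'],a))
print(get_state())
E
python3 a.py
```

```text
pics
scene cam at [-184.5  771.1  820. ]
top cam at [ 371.5   28.7 1384.5]
barrel_stand {'scene': [([280.8, 335.2], 0.96)], 'top': [([259.6, 274.9], 0.71)]}
    [495.2 234.2  10.1] 0.9929803029314354
barrel_centre {'scene': [([275.7, 296.2], 0.96)], 'top': [([251.7, 267.7], 0.87)]}
    [502.3 236.4 113.1] 4.233995004135416
barrel_mouth {'scene': [([296.7, 288.8], 0.81)], 'top': [([250.8, 286.1], 0.62)]}
    [451.4 229.  156.3] 11.694666177630808
crank_grip {'scene': [([232.5, 329.0], 0.78)], 'top': [([189.7, 292.5], 0.83)]}
    [445.3 378.4 155.7] 1.7580823643898968
tray {'scene': [([448.1, 251.8], 0.94)], 'top': [([450.2, 296.6], 0.85)]}
    [ 423.5 -268.1    2.2] 4.370296442774746
tray_low {'scene': [], 'top': [([453.0, 295.4], 0.77)]}
scoop {'scene': [([364.0, 285.3], 0.56)], 'top': [([356.0, 275.7], 0.61)]}
    [487.6 -21.2   0.3] 2.37922416965347
scoop_grip {'scene': [([358.3, 247.8], 0.63)], 'top': [([357.0, 267.2], 0.95)]}
    [502.3 -19.  101.6] 7.816767093291351
scoop_lip {'scene': [([382.1, 295.0], 0.9)], 'top': [([350.3, 295.1], 0.97)]}
    [430.7  -8.3  11.3] 11.205343172
[... 454 characters left out ...]
3.6], 0.73)]}
buckle {'scene': [], 'top': [([259.2, 223.4], 0.41)]}
beeswax {'scene': [([327.3, 240.3], 0.71)], 'top': [([356.7, 268.1], 0.64)]}
    [524.    7.5 123.7] 79.81243035755314
swatches {'scene': [([363.9, 279.1], 0.61)], 'top': [([346.5, 216.6], 0.94)]}
    [594.6 -39.7 -28.7] 137.86863536461016
{'time': 1.6, 'qpos': array([-0.9,  0.4,  0. ,  0. , -1.2, -0.3]), 'joint_velocities': array([-0.,  0., -0., -0.,  0., -0.]), 'joint_efforts': array([  0. , -39.2,  18.9,   4.2,  -0. ,   0. ]), 'position': array([ 276.2, -560.6,  231.3]), 'eef_rot': array([-0.2,  1. ,  0. , -0. ]), 'ft_force': array([ 0.4, -0.4,  0.3]), 'ft_torque': array([ 0., -0., -0.]), 'grip_width': 1.0057202145378188}
```

View pictures.

```bash
python3 - <<'E'
import cv2
a=cv2.imread('pics/top0.png')[180:345,150:500]
b=cv2.imread('pics/scene0.png')[180:400,180:500]
cv2.imwrite('pics/v1.png',cv2.resize(a,None,fx=2.28,fy=2.28,interpolation=cv2.INTER_CUBIC))
cv2.imwrite('pics/v2.png',cv2.resize(b,None,fx=2.5,fy=2.5,interpolation=cv2.INTER_CUBIC))
E
```

```text
(no output)
```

View pics/v1.png

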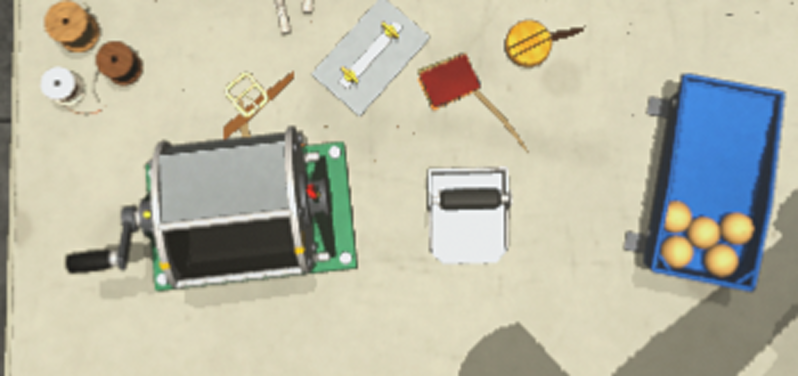

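View pics/v2.png

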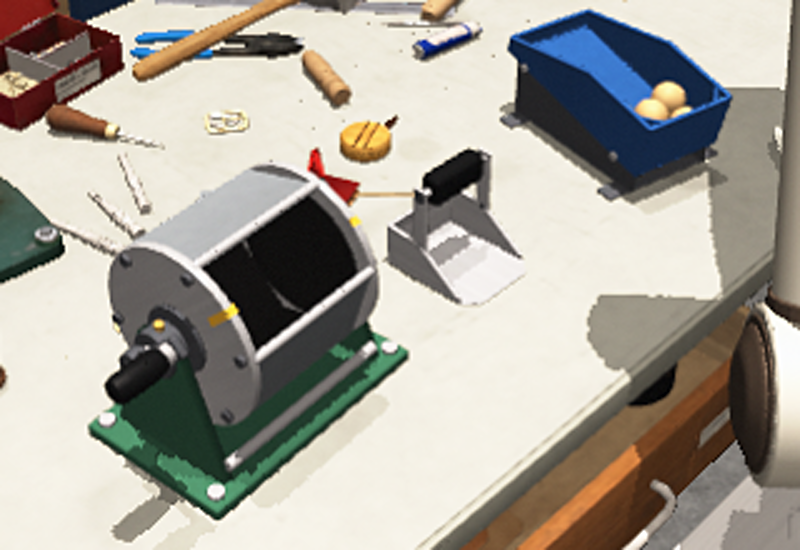

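```bash
cat > b.py <<'E'
from h import *
np.set_printoptions(precision=1,suppress=True)
c=optics.capture('top'); s=optics.capture('scene')
def rect(P,l=''):
    r=cv2.minAreaRect(P[:,:2].astype(np.float32)); print(l,len(P),np.round(r[0],1),np.round(r[1],1),'ang',round(r[2],2),'zmed',np.median(P[:,2]).round(1))
for nm in ['barrel_stand','scoop','tray','barrel','crank_grip']:
    r=optics.outline_of(c,nm)
    if not r: print(nm,'none');continue
    P=cloud(c,r[0]['pixels']); print(nm,round(r[0]['p'],2),len(P),np.percentile(P,[0,2,50,98,100],axis=0).tolist())
    if nm=='barrel_stand':
        Q=P[(P[:,2]>5)&(P[:,2]<20)]; rect(Q,'base'); 
        Q=P[P[:,2]>170]; rect(Q,'hi')
    if nm=='scoop':
        rect(P[P[:,2]>95],'handle'); rect(P[P[:,2]<60],'bowl');rect(P,'all')
    if nm=='tray': rect(P,'tray'); rect(P[P[:,2]>75],'t75')
for cam,n in((c,'top'),(s,'scene')):
    b=[np.round(x['at'],1).tolist()+[round(x['p'],2)] for x in optics.boxes_of(cam,'ball_1')]; print(n,b)
    if n=='top':
        for x in b: print(atz(cam,x[:2],58),depth(cam,x[:2]))
# colour-based
hsv=cv2.cvtColor(c['color'],cv2.COLOR_BGR2HSV)
g=(hsv[...,0]>60)&(hsv[...,0]<85)&(hsv[...,1]>120); m=np.zeros_like(g); m[230:320,200:320]=1
P=cloud(c,g&m); P=P[P[:,2]<25]; rect(P,'greenbase')
bl=(hsv[...,0]>100)&(hsv[...,0]<125)&(hsv[...,1]>120); m=np.zeros_like(g); m[200:320,410:500]=1
P=cloud(c,bl&m); rect(P,'blue')
E
python3 b.py
```

```text
barrel_stand 0.7 5833 [[413.3844864182469, 111.29272399775792, -5.540161856949766], [421.3446614225809, 122.28113301286713, 7.831357248923092], [486.00177274951716, 225.89033833652496, 138.91405730129622], [570.1273127378646, 375.33408094905883, 194.13427959483911], [589.8330190422322, 450.84702731334824, 204.004693870597]]
base 772 [507.  235.7] [168.8 237. ] ang 4.92 zmed 11.6
hi 2263 [493.5 267.6] [119.  252.1] ang 5.13 zmed 183.8
scoop 0.86 1452 [[436.05765406092956, -67.18499910565508, -8.20232007169118], [440.3891083944541, -62.75044285651662, -3.6819223902495093], [491.5386062616469, -18.95825064626873, 4.085871134445286], [540.7038678607124, 25.06431683095909, 111.70893046416262], [551.089775981453, 27.2425256765913, 115.59326794467383]]
handle 282 [501.1 -18.9] [89.2 22.3] ang 89.98 zmed 107.7
bowl 1157 [493.6 -20.1] [114.9  94.2] ang 0.28 zmed 2.8
all 1452 [493.6 -20.1] [114.9  94.2] ang 0.28 zmed 4.1
tray 0.55 3854 [[397.3387605432332, -392.1923513332056, -6.028977295716984], [407.5918197035817, -357.5564945625091, 1.874755805006708], [534.6212254972963, -294.8665103962204
[... 665 characters left out ...]
20.9831993184881, 157.3177998697052, 46.83844167397409], [484.3620021034713, 242.74310153858778, 166.43285046309006], [568.0309075487975, 383.86637384511084, 194.4015007830511], [597.2435618952007, 450.84702731334824, 200.368548919564]]
top [[470.0, 281.5, 0.64], [465.7, 294.1, 0.47], [457.8, 280.6, 0.44], [353.3, 276.7, 0.25]]
[ 459.9 -306.8   58. ] [ 458.9 -303.1   72.5]
[ 428.5 -293.9   58. ] [ 427.9 -290.9   70.4]
[ 462.9 -276.4   58. ] [ 461.7 -272.5   75.1]
[479.5 -12.9  58. ] [484.  -14.6   2.9]
scene [[325.1, 237.6, 0.71], [449.8, 217.8, 0.59], [441.7, 225.7, 0.48]]
greenbase 79 [496.4 234.1] [142.3 229.6] ang 5.05 zmed 11.1
blue 2772 [ 513.9 -288.7] [113.8 221.2] ang 77.67 zmed 63.8
```

```bash
cat > go.py <<'E'
from h import *
B=np.array([[0,-1,0],[-1,0,0],[0,0,-1.]])
def Rt(yaw,pitch=0): # body yaw, then pitch about body y; pitch<0 lowers the -x side
    return (Rn.from_euler('z',yaw)*Rn.from_euler('y',pitch)).as_matrix()@B
def plan(wps,start=None):
    """wps: (TCP xyz mm, yaw, pitch, nrows, closure)"""
    s=get_state()
    p,R=(np.array(s['position']),Rn.from_quat(s['eef_rot']).as_matrix()) if start is None else start
    for q,yaw,pit,n,cl in wps:
        q=np.array(q,float);T=Rt(yaw,pit); d=R.T@(q-p)/1000; rv=Rn.from_matrix(R.T@T).as_rotvec()
        nn=max(np.linalg.norm(d)/.058,np.degrees(np.linalg.norm(rv))/10)
        rows=[' '.join(f'{v:.3g}' if abs(v)>=.0005 else '0' for v in np.round(np.r_[d,rv]*(i+1)/n,3))+f' {cl}' for i in range(n)]
        print(f'need {nn:.1f} rows | '+'; '.join(rows)); p,R=q,T
def where():
    s=get_state(); R=Rn.from_quat(s['eef_rot']).as_matrix()@B.T
    e=Rn.from_matrix(R).as_euler('ZYX'); print('t',round(s['time'],2),'p',np.round(s['position'],1),'yaw,pitch,roll',np.round(e,3),'F',np.round(s['ft_force'],1),'g',round(s['grip_width'],3),'q',np.round(s['qpos'],2))
E
python3 - <<'E'
from go import *
print([a for a in dir(robot) if a[0]!='_'],robot.grip_depth)
where()
plan([((430,-330,330),-.5,0,5,-1),((430,-40,330),-.1,0,5,-1),((430,240,330),.087,0,5,-1),((444,379,230),.087,0,4,-1),((444,379,138),.087,0,3,-1)])
E
```

```text
['IKError', 'grip_depth', 'sign_off'] 18.700000000000003
t 2.05 p [ 276.2 -560.6  231.3] yaw,pitch,roll [-1.113  0.     0.   ] F [ 0.5 -0.1 -0.6] g 1.0 q [-0.85  0.38  0.01 -0.   -1.19 -0.26]
need 5.1 rows | -0.048 0.028 -0.02 0 0 -0.123 -1; -0.096 0.056 -0.039 0 0 -0.245 -1; -0.144 0.083 -0.059 0 0 -0.368 -1; -0.192 0.111 -0.079 0 0 -0.49 -1; -0.24 0.139 -0.099 0 0 -0.613 -1
need 5.0 rows | -0.051 0.028 0 0 0 -0.08 -1; -0.102 0.056 0 0 0 -0.16 -1; -0.153 0.083 0 0 0 -0.24 -1; -0.204 0.111 0 0 0 -0.32 -1; -0.254 0.139 0 0 0 -0.4 -1
need 4.8 rows | -0.056 0.006 0 0 0 -0.037 -1; -0.111 0.011 0 0 0 -0.075 -1; -0.167 0.017 0 0 0 -0.112 -1; -0.223 0.022 0 0 0 -0.15 -1; -0.279 0.028 0 0 0 -0.187 -1
need 3.0 rows | -0.034 -0.007 0.025 0 0 0 -1; -0.069 -0.013 0.05 0 0 0 -1; -0.103 -0.02 0.075 0 0 0 -1; -0.137 -0.026 0.1 0 0 0 -1
need 1.6 rows | 0 0 0.031 0 0 0 -1; 0 0 0.061 0 0 0 -1; 0 0 0.092 0 0 0 -1
```

{"api": "jog_arm", "payload": {"rows": "-0.048 0.028 -0.02 0 0 -0.12 -1; -0.096 0.056 -0.04 0 0 -0.245 -1; -0.144 0.083 -0.06 0 0 -0.37 -1; -0.192 0.111 -0.08 0 0 -0.49 -1; -0.24 0.139 -0.1 0 0 -0.61 -1"}}

```text
time: 2.68
position: [430.8, -328.2, 332.2]
eef_rot: [-0.511, 0.86, -0.0, 0.0]
ft_force: [1.1, -0.1, 0.1]
grip_width: 0.999
```

{"api": "jog_arm", "payload": {"rows": "-0.05 0.028 0 0 0 -0.08 -1; -0.1 0.056 0 0 0 -0.16 -1; -0.153 0.083 0 0 0 -0.24 -1; -0.204 0.111 0 0 0 -0.32 -1; -0.254 0.139 0 0 0 -0.4 -1"}}

```text
time: 3.3
position: [429.9, -36.9, 332.5]
eef_rot: [-0.672, 0.74, -0.001, 0.001]
ft_force: [0.8, 0.3, 0.5]
grip_width: 1.0
```

{"api": "jog_arm", "payload": {"rows": "-0.056 0.006 0 0 0 -0.037 -1; -0.111 0.011 0 0 0 -0.075 -1; -0.167 0.017 0 0 0 -0.112 -1; -0.223 0.022 0 0 0 -0.15 -1; -0.279 0.028 0 0 0 -0.187 -1"}}

```text
time: 3.92
position: [428.6, 245.3, 332.9]
eef_rot: [0.739, -0.674, 0.001, -0.001]
ft_force: [0.7, -0.6, -0.1]
grip_width: 1.001
```

```bash
python3 - <<'E'
from go import *
where()
plan([((444,379,230),.087,0,4,-1),((444,379,138),.087,0,3,-1)])
E
```

```text
t 3.92 p [428.6 245.3 332.9] yaw,pitch,roll [ 0.092 -0.003  0.   ] F [ 0.7 -0.6 -0.1] g 1.001 q [ 0.85  0.1  -0.12  0.   -1.35 -0.76]
need 2.9 rows | -0.033 -0.007 0.026 -0.001 0 0.001 -1; -0.066 -0.014 0.052 -0.001 0 0.003 -1; -0.099 -0.021 0.077 -0.002 0 0.004 -1; -0.132 -0.027 0.103 -0.003 0 0.005 -1
need 1.6 rows | 0 0 0.031 0 0 0 -1; 0 0 0.061 0 0 0 -1; 0 0 0.092 0 0 0 -1
```

{"api": "jog_arm", "payload": {"rows": "-0.033 -0.007 0.026 0 0 0 -1; -0.066 -0.014 0.052 0 0 0 -1; -0.099 -0.021 0.077 0 0 0 -1; -0.132 -0.027 0.103 0 0 0 -1"}}

```text
time: 4.42
position: [443.6, 380.5, 229.4]
eef_rot: [0.739, -0.674, 0.001, -0.001]
ft_force: [-0.7, -0.4, -0.1]
grip_width: 0.998
```

{"api": "jog_arm", "payload": {"rows": "0 0 0.03 0 0 0 -1; 0 0 0.06 0 0 0 -1; 0 0 0.092 0 0 0 -1; 0 0 0.092 0 0 0 0; 0 0 0.092 0 0 0 0.3", "newtons": 25}}

```text
time: 5.05
position: [444.6, 381.3, 138.8]
eef_rot: [0.739, -0.673, 0.001, -0.002]
ft_force: [-0.5, 0.2, 0.3]
grip_width: 0.605
```

{"api": "jog_arm", "payload": {"rows": "0 0 0 0 0 0 0.6; 0 0 0 0 0 0 1; 0 0 0 0 0 0 1"}}

```text
time: 5.42
position: [441.6, 381.2, 140.5]
eef_rot: [0.739, -0.674, -0.001, -0.001]
ft_force: [-13.0, 0.5, 8.1]
grip_width: 0.25
```

```bash
python3 - <<'E'
from go import *
where()
E
```

```text
t 5.42 p [441.6 381.2 140.5] yaw,pitch,roll [ 0.093 -0.001  0.002] F [-13.    0.5   8.1] g 0.25 q [ 0.99  0.39 -0.22 -0.   -0.95 -0.9 ]
```

{"api": "jog_arm", "payload": {"rows": "0 -0.007 -0.0055 0 0 0 1; 0 -0.0145 -0.01 0 0 0 1; 0 -0.023 -0.013 0 0 0 1; 0 -0.032 -0.015 0 0 0 1; 0 -0.0405 -0.016 0 0 0 1"}}

```text
time: 6.05
position: [478.5, 384.4, 157.8]
eef_rot: [0.739, -0.674, -0.002, 0.002]
ft_force: [-11.5, 0.0, 3.7]
grip_width: 0.248
```

{"api": "jog_arm", "payload": {"rows": "0 0 0 0 0 0 1; 0 0 0 0 0 0 1"}}

```text
time: 6.3
position: [478.3, 384.4, 157.8]
eef_rot: [0.739, -0.674, -0.003, 0.002]
ft_force: [-0.5, 0.2, -2.8]
grip_width: 0.247
```

```bash
python3 - <<'E'
from go import *
where()
S={n:optics.capture(n) for n in('scene','top')}
for nm in ['crank_grip','barrel_mouth','barrel_centre']:
    r={n:pp(c,nm) for n,c in S.items()}; print(nm,r)
    if r['scene'] and r['top']: print(*tri(S['scene'],r['scene'][0][0],S['top'],r['top'][0][0]))
a=cv2.resize(S['scene']['color'][220:370,190:350],None,fx=3.5,fy=3.5,interpolation=cv2.INTER_CUBIC)
b=cv2.resize(S['top']['color'][220:320,170:320],None,fx=3.5,fy=3.5,interpolation=cv2.INTER_CUBIC)
cv2.imwrite('pics/v3.png',np.vstack([cv2.resize(a,(560,500))[:250+50],cv2.resize(b,(560,373))[:290]]))
E
```

```text
t 6.3 p [478.3 384.4 157.8] yaw,pitch,roll [0.092 0.006 0.002] F [-0.5  0.2 -2.8] g 0.247 q [ 0.94  0.43 -0.12 -0.01 -1.03 -0.84]
crank_grip {'scene': [([216.7, 314.8], 0.97)], 'top': [([185.4, 278.2], 0.59)]}
[478.29286823 384.79741875 172.23519909] 2.847383615978072
barrel_mouth {'scene': [([280.7, 270.1], 0.94)], 'top': [([246.7, 271.2], 0.75)]}
[485.42321079 234.6578991  186.0265953 ] 8.166895366204125
barrel_centre {'scene': [([275.8, 296.4], 0.73)], 'top': [([251.8, 272.2], 0.76)]}
[493.60651293 238.16566434 117.82953158] 3.5953144862652224
```

View pics/v3.png

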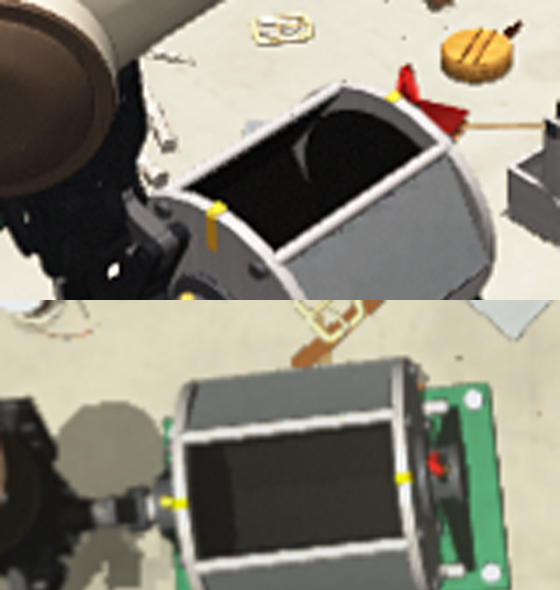

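{"api": "jog_arm", "payload": {"rows": "0 -0.003 0 0 0 0 1; 0 -0.006 0 0 0 0 1; 0 -0.007 0 0 0 0 1; 0 -0.007 0 0 0 0 1; 0 -0.006 0 0 0 0 1"}}

```text
time: 7.32
position: [483.0, 384.8, 158.6]
eef_rot: [0.739, -0.674, -0.003, 0.003]
ft_force: [-4.9, -1.0, 0.9]
grip_width: 0.249
```

```bash
cat > chk.py <<'E'
from go import *
where()
c=optics.capture('top')
hsv=cv2.cvtColor(c['color'],cv2.COLOR_BGR2HSV).astype(int); h,s,v=hsv[...,0],hsv[...,1],hsv[...,2]
def comps(m,z):
    w=np.zeros(m.shape,np.uint8); w[225:320,170:320]=m[225:320,170:320]
    n,l,st,ce=cv2.connectedComponentsWithStats(w)
    for i in range(1,n):
        if st[i,4]>=3: print(st[i,4],ce[i].round(1),atz(c,ce[i],z).round(1),depth(c,ce[i]))
print('yellow');comps((h>20)&(h<33)&(s>150)&(v>120),195)
print('red');comps(((h<8)|(h>172))&(s>140)&(v>90),203)
np.set_printoptions(precision=1,suppress=True)
print(pp(c,'barrel_mouth'),pp(c,'barrel_centre'))
cv2.imwrite('pics/c.png',cv2.resize(c['color'][225:320,170:320],None,fx=5,fy=5,interpolation=cv2.INTER_CUBIC))
E
python3 chk.py
```

```text
t 7.33 p [483.  384.8 158.6] yaw,pitch,roll [0.093 0.008 0.001] F [-4.9 -1.   0.9] g 0.249 q [ 0.93  0.43 -0.11 -0.01 -1.04 -0.83]
yellow
10 [277.5 264.5] [501.1 164.8 195. ] [501.31837751 165.07909347 192.94361339]
15 [216.  272.5] [486.6 306.7 195. ] [486.96727611 307.65352529 191.02359483]
red
19 [286.2 263.8] [501.3 144.1 203. ] [502.96949973 145.54452338 187.93019764]
[([246.6, 266.0], 0.69)] [([252.6, 271.6], 0.62)]
```

{"api": "jog_arm", "payload": {"rows": "0 0 0 0 0 0 0.3; 0 0 0 0 0 0 -0.3; 0 0 0 0 0 0 -0.7; 0 0 0 0 0 0 -1; 0 0 -0.03 0 0 0 -1"}}

```text
time: 8.1
position: [482.2, 383.5, 186.2]
eef_rot: [0.739, -0.674, -0.003, 0.006]
ft_force: [-0.1, -0.5, 0.2]
grip_width: 0.998
```

{"api": "jog_arm", "payload": {"rows": "0 0 -0.05 0 0 0 -1; 0 0 -0.1 0 0 0 -1"}}

```text
time: 8.35
position: [483.4, 383.7, 287.2]
eef_rot: [0.739, -0.674, -0.003, 0.007]
ft_force: [1.2, -0.7, 0.4]
grip_width: 1.002
```

```bash
python3 chk.py; python3 - <<'E'
from go import *
plan([((500,150,280),.03,0,5,-1),((501,-19,190),0,0,5,-1),((501,-19,76),0,0,4,-1)])
E
```

```text
t 8.35 p [483.4 383.7 287.2] yaw,pitch,roll [ 0.092  0.013 -0.005] F [ 1.2 -0.7  0.4] g 1.002 q [ 0.93  0.35  0.09 -0.01 -1.33 -0.84]
yellow
10 [277.5 264.5] [501.1 164.8 195. ] [501.21954373 164.97527047 193.85052172]
15 [216.  272.5] [486.6 306.7 195. ] [486.89375357 307.47593772 191.78329359]
red
20 [286.2 263.6] [501.9 144.1 203. ] [503.81461749 145.80988092 185.32830999]
[([246.4, 270.5], 0.76)] [([250.6, 271.2], 0.76)]
need 4.1 rows | 0.047 0.001 0.002 0.001 0 0.012 -1; 0.094 0.002 0.004 0.003 0.001 0.025 -1; 0.141 0.004 0.006 0.004 0.001 0.037 -1; 0.188 0.005 0.008 0.006 0.001 0.05 -1; 0.235 0.006 0.01 0.007 0.001 0.062 -1
need 3.3 rows | 0.034 0.001 0.018 0 0 0.006 -1; 0.068 0.002 0.036 0 0 0.012 -1; 0.101 0.002 0.054 0 0 0.018 -1; 0.135 0.003 0.072 0 0 0.024 -1; 0.169 0.004 0.09 0 0 0.03 -1
need 2.0 rows | 0 0 0.028 0 0 0 -1; 0 0 0.057 0 0 0 -1; 0 0 0.086 0 0 0 -1; 0 0 0.114 0 0 0 -1
```

View pics/c.png

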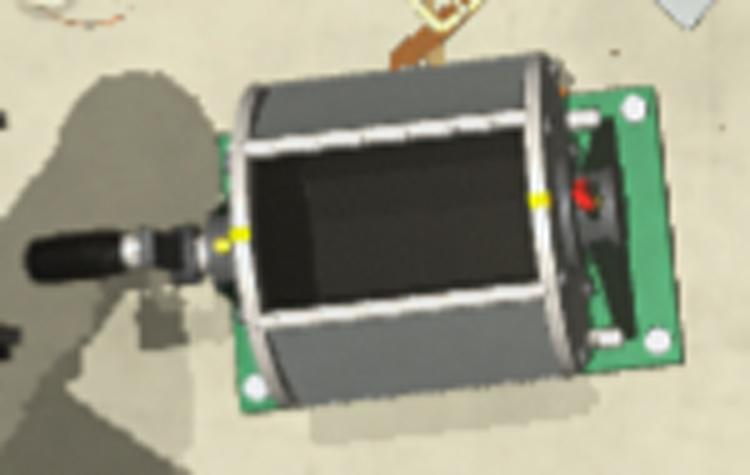

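{"api": "jog_arm", "payload": {"rows": "0.047 0.001 0.002 0 0 0.012 -1; 0.094 0.002 0.004 0 0 0.025 -1; 0.141 0.004 0.006 0 0 0.037 -1; 0.188 0.005 0.008 0.006 0 0.05 -1; 0.235 0.006 0.01 0.007 0 0.06 -1"}}

```text
time: 9.12
position: [499.5, 148.6, 278.3]
eef_rot: [0.718, -0.696, -0.001, 0.001]
ft_force: [0.6, -0.1, 0.5]
grip_width: 0.998
```

{"api": "jog_arm", "payload": {"rows": "0.034 0.001 0.018 0 0 0.006 -1; 0.068 0.002 0.036 0 0 0.012 -1; 0.101 0.002 0.054 0 0 0.018 -1; 0.135 0.003 0.072 0 0 0.024 -1; 0.169 0.004 0.09 0 0 0.03 -1"}}

```text
time: 9.75
position: [499.8, -21.7, 186.6]
eef_rot: [0.708, -0.707, -0.001, 0.001]
ft_force: [0.3, -1.4, 0.5]
grip_width: 1.0
```

```bash
python3 - <<'E'
from go import *
where()
plan([((501,-19,77),0,0,4,-1)])
c=optics.capture('scene'); P=None
hsv=cv2.cvtColor(c['color'],cv2.COLOR_BGR2HSV)
E
```

```text
t 9.75 p [499.8 -21.7 186.6] yaw,pitch,roll [ 0.002  0.004 -0.   ] F [ 0.3 -1.4  0.5] g 1.0 q [ 0.28  0.22 -0.36 -0.   -1.   -0.28]
need 1.9 rows | -0.001 0 0.027 0.001 0 0 -1; -0.001 -0.001 0.055 0.002 0 0.001 -1; -0.002 -0.001 0.082 0.003 0 0.001 -1; -0.003 -0.002 0.11 0.004 0 0.002 -1
```

{"api": "jog_arm", "payload": {"rows": "-0.001 0 0.027 0 0 0 -1; -0.002 -0.001 0.055 0 0 0 -1; -0.002 -0.001 0.082 0 0 0 -1; -0.003 -0.002 0.109 0.004 0 0 -1; -0.003 -0.002 0.109 0.004 0 0 -1"}}

```text
time: 10.42
position: [496.0, -22.0, 72.4]
eef_rot: [-0.706, 0.708, 0.004, -0.006]
ft_force: [-0.0, 0.9, -0.3]
grip_width: 1.0
```

{"api": "jog_arm", "payload": {"rows": "0 0 0 0 0 0 0; 0 0 0 0 0 0 0.3; 0 0 0 0 0 0 0.6; 0 0 0 0 0 0 1; 0 0 0 0 0 0 1", "newtons": 70}}

```text
time: 11.05
position: [497.2, -21.8, 73.6]
eef_rot: [-0.707, 0.708, 0.003, -0.004]
ft_force: [-0.5, 0.2, 6.2]
grip_width: 0.251
```

{"api": "jog_arm", "payload": {"rows": "0 0 -0.01 0 0 0 1; 0 0 -0.03 0 0 0 1; 0 0 -0.06 0 0 0 1; 0 0 -0.1 0 0 0 1; 0 0 -0.12 0 0 0 1"}}

```text
time: 11.68
position: [498.7, -21.4, 196.0]
eef_rot: [-0.707, 0.708, 0.002, -0.003]
ft_force: [0.9, 0.2, -0.7]
grip_width: 0.246
```

```bash
python3 - <<'E'
from go import *
where()
np.set_printoptions(precision=1,suppress=True)
s=get_state();Rw=Rn.from_quat(s['eef_rot']).as_matrix();p=np.array(s['position'])
S={n:optics.capture(n) for n in('scene','top')}
for nm,z in [('scoop_lip',0),('scoop_bowl',18),('scoop',0),('scoop_grip',95)]:
    r={n:pp(c,nm) for n,c in S.items()}
    print(nm,r, [(x,y) for x,y in [tri(S['scene'],r['scene'][0][0],S['top'],r['top'][0][0])]] if r['scene'] and r['top'] else '')
r=optics.outline_of(S['top'],'scoop')
if r:
    P=cloud(S['top'],r[0]['pixels']); Q=P[(P[:,2]>p[2]-90)&(P[:,2]<p[2]-65)]
    print(len(Q),np.percentile(Q,[2,50,98],axis=0)); A=np.c_[Q[:,:2],np.ones(len(Q))]; print(np.linalg.lstsq(A,Q[:,2],rcond=None)[0]*[1000,1000,1],cv2.minAreaRect(Q[:,:2].astype(np.float32)))
cv2.imwrite('pics/v5.png',cv2.resize(S['scene']['color'][150:350,280:480],None,fx=3,fy=3,interpolation=cv2.INTER_CUBIC))
E
```

```text
t 11.68 p [498.7 -21.4 196. ] yaw,pitch,roll [-0.002  0.007 -0.002] F [ 0.9  0.2 -0.7] g 0.246 q [ 0.28  0.21 -0.34 -0.   -1.03 -0.28]
scoop_lip {'scene': [([385.0, 250.3], 0.89)], 'top': [([356.9, 296.2], 0.96)]} [(array([427.5, -17. , 131.5]), np.float64(2.2206674726420643))]
scoop_bowl {'scene': [([363.3, 235.2], 0.75)], 'top': [([355.1, 271.0], 0.79)]} [(array([487.1, -14. , 145.2]), np.float64(3.063078628214138))]
scoop {'scene': [([364.5, 244.2], 0.75)], 'top': [([356.7, 272.5], 0.62)]} [(array([486.1, -18.4, 119.5]), np.float64(3.96899307366768))]
scoop_grip {'scene': [([358.6, 199.6], 0.75)], 'top': [([358.9, 260.0], 0.85)]} [(array([505.4, -19.4, 225.7]), np.float64(6.399451044843967))]
473 [[436.4 -60.2 121.2]
 [457.2  -8.9 126.8]
 [483.   21.9 130.6]]
[ 20.9  -3.7 116.9] ((460.1371765136719, -17.365192413330078), (50.18244171142578, 88.9218521118164), 1.9074681997299194)
```

View pics/v5.png

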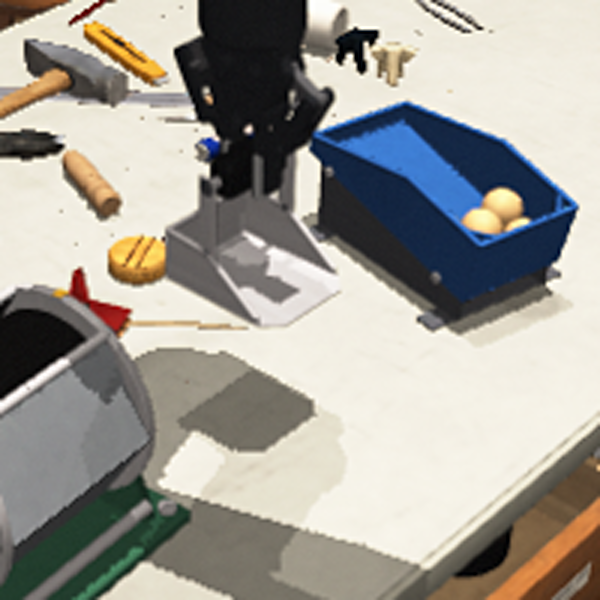

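```bash
cat > tr.py <<'E'
from go import *
L=np.array([12,-3,73.]); O=np.array([422,-268.3,32.]); YW=-.214; SL=.21
def tcp_lip(lip,yaw,pitch):
    Rs=(Rn.from_euler('z',yaw)*Rn.from_euler('y',pitch)).as_matrix()
    return np.array(lip)+Rs@(L-[-53,0,0])
def tray(s,h,pitch,lat=0):
    Rz=Rn.from_euler('z',YW).as_matrix()
    return tcp_lip(O+Rz@np.array([s*np.cos(SL)-h*np.sin(SL),lat,s*np.sin(SL)+h*np.cos(SL)]),YW,pitch)
def cur(): # current lip in tray coords
    s=get_state(); R=Rn.from_quat(s['eef_rot']).as_matrix()@B.T
    lip=np.array(s['position'])-R@(L-[-53,0,0]); d=Rn.from_euler('z',-YW).apply(lip-O)
    print('lip',lip.round(1),'tray s,lat,h',np.round([d[0]*np.cos(SL)+d[2]*np.sin(SL),d[1],-d[0]*np.sin(SL)+d[2]*np.cos(SL)],1))
E
python3 - <<'E'
from tr import *
D=[(.385,.008,604,231.3),(.10,-.12,467,332.9),(.39,-.22,561,140.5),(.43,-.12,592.4,157.8),(.35,.09,596,287.2),(.22,-.36,474,186.6),(.21,-.34,473,196),(.43,-.11,np.sqrt(483**2+384.8**2-160**2),158.6)]
A=[];b=[]
for q2,q3,r,z in D:
    e=q3-q2
    A+=[[1,0,np.sin(q2),np.cos(e),-np.sin(e)],[0,1,np.cos(q2),np.sin(e),np.cos(e)]];b+=[r,z]
x,res,rk,sv=np.linalg.lstsq(np.array(A),np.array(b),rcond=None); print('A,C,L2,L3,a3',x.round(0),'res',np.abs(np.array(A)@x-b).max(),sv.round(2))
cur(); where()
W=[(tray(112,85,-.3),YW,-.3,5,1),(tray(108,60,-.42),YW,-.42,5,1),(tray(105,12,-.42),YW,-.42,4,1)]
for w in W: print(np.round(w[0],1))
plan(W)
# balls
for uv in [(446.9,275.2),(458.8,282.2),(473.7,280),(446.9,290.5),(466.7,294)]:
    c=globals().get('c') or optics.capture('top'); p=atz(c,uv,58); d=Rn.from_euler('z',-YW).apply(p-O); print('ball tray xy',d[:2].round(0))
E
```

```text
A,C,L2,L3,a3 [  -4. -141.  568.  422.    3.] res 3.5273971223336673 [4.88 3.99 0.31 0.29 0.23]
lip [432.3 -18.7 120.6] tray s,lat,h [-23.5 246.1  95.6]
t 12.22 p [498.1 -21.6 192.9] yaw,pitch,roll [-0.002  0.011 -0.003] F [ 0.4  0.1 -1.8] g 0.246 q [ 0.28  0.21 -0.35 -0.   -1.03 -0.28]
[ 550.7 -299.3  227.4]
[ 541.3 -297.3  206.4]
[ 548.2 -298.8  158.8]
need 4.9 rows | 0.056 -0.011 -0.007 0.062 0.006 0.042 1; 0.111 -0.021 -0.014 0.124 0.011 0.085 1; 0.167 -0.032 -0.021 0.186 0.017 0.127 1; 0.222 -0.042 -0.028 0.248 0.022 0.169 1; 0.278 -0.053 -0.034 0.31 0.028 0.211 1
need 0.7 rows | 0 0.003 0.003 0.024 0 0 1; 0 0.006 0.007 0.048 0 0 1; 0 0.009 0.01 0.072 0 0 1; 0 0.012 0.014 0.096 0 0 1; 0 0.015 0.017 0.12 0 0 1
need 0.8 rows | 0 0.003 0.012 0 0 0 1; 0 0.006 0.023 0 0 0 1; 0 0.01 0.035 0 0 0 1; 0 0.013 0.046 0 0 0 1
ball tray xy [50. 30.]
ball tray xy [38. -2.]
ball tray xy [ 51. -38.]
ball tray xy [12. 24.]
ball tray xy [ 12. -26.]
```

{"api": "jog_arm", "payload": {"rows": "0.056 -0.011 -0.007 0.06 0.006 0.042 1; 0.111 -0.021 -0.014 0.124 0.011 0.085 1; 0.167 -0.032 -0.021 0.186 0.017 0.127 1; 0.222 -0.042 -0.028 0.248 0.022 0.169 1; 0.278 -0.053 -0.034 0.31 0.028 0.211 1"}}

```text
time: 12.9
position: [551.1, -301.4, 227.3]
eef_rot: [-0.62, 0.77, -0.117, 0.094]
ft_force: [1.1, 0.4, -0.7]
grip_width: 0.248
```

{"api": "jog_arm", "payload": {"rows": "0 0.003 0.003 0.04 0 0 1; 0 0.01 0.012 0.08 0 0 1; 0 0.015 0.017 0.12 0 0 1; 0 0.015 0.017 0.12 0 0 1"}}

```text
time: 13.4
position: [540.6, -299.1, 205.4]
eef_rot: [-0.613, 0.762, -0.162, 0.13]
ft_force: [0.2, 0.3, -0.9]
grip_width: 0.248
```

```bash
python3 - <<'E'
from tr import *
cur(); where()
S={n:optics.capture(n) for n in('scene','top')}
cv2.imwrite('pics/v6.png',np.hstack([cv2.resize(S['scene']['color'][130:280,360:510],(400,400),interpolation=cv2.INTER_CUBIC),cv2.resize(S['top']['color'][200:320,400:520],(400,400),interpolation=cv2.INTER_CUBIC)]))
c=S['top']
np.set_printoptions(precision=1,suppress=True)
r=optics.outline_of(c,'ball_1')
for x in r:
    P=cloud(c,x['pixels']); 
    if len(P)<20 or P[:,1].mean()>-200: continue
    # sphere centre, fixed radius
    from scipy.optimize import least_squares
    z=P[:,2]; P=P[z>np.median(z)-14]
    f=least_squares(lambda q:np.linalg.norm(P-q,axis=1)-18,P.mean(0)-[0,0,12],loss='soft_l1')
    d=Rn.from_euler('z',-YW).apply(f.x-O); print(round(x['p'],2),len(P),f.x,'tray s,y',d,f.cost)
plan([(tray(104,8,-.42),YW,-.42,5,1),(tray(101,-1,-.42),YW,-.42,4,1),(tray(75,-1,-.3),YW,-.3,5,1),(tray(40,-1,-.23),YW,-.23,5,1),(tray(5,-.5,-.21),YW,-.21,5,1)])
E
```

```text
lip [ 512.2 -289.8  112.3] tray s,lat,h [107.4  -1.9  59.2]
t 13.4 p [ 540.6 -299.1  205.4] yaw,pitch,roll [-0.215 -0.419  0.   ] F [ 0.2  0.3 -0.9] g 0.248 q [-0.25  0.23 -0.35 -0.03 -0.58  0.06]
need 0.9 rows | 0 0.003 0.01 0 0 0 1; -0.001 0.007 0.02 -0.001 0 0 1; -0.001 0.01 0.03 -0.001 0 0 1; -0.002 0.014 0.04 -0.002 0 0 1; -0.002 0.017 0.05 -0.002 -0.001 0 1
need 0.2 rows | 0 0.001 0.002 0 0 0 1; 0 0.002 0.004 0 0 0 1; 0 0.004 0.006 0 0 0 1; 0 0.005 0.008 0 0 0 1
need 0.7 rows | 0 0.003 0.001 -0.024 0 0 1; 0 0.007 0.001 -0.048 0 0 1; 0 0.01 0.002 -0.072 0 0 1; 0 0.014 0.002 -0.096 0 0 1; 0 0.017 0.003 -0.12 0 0 1
need 0.5 rows | 0 0.006 0 -0.014 0 0 1; 0 0.012 0.001 -0.028 0 0 1; 0 0.018 0.001 -0.042 0 0 1; 0 0.024 0.001 -0.056 0 0 1; 0 0.03 0.002 -0.07 0 0 1
need 0.6 rows | 0 0.007 0 -0.004 0 0 1; 0 0.013 0 -0.008 0 0 1; 0 0.02 0 -0.012 0 0 1; 0 0.027 0 -0.016 0 0 1; 0 0.034 0 -0.02 0 0 1
```

View pics/v6.png

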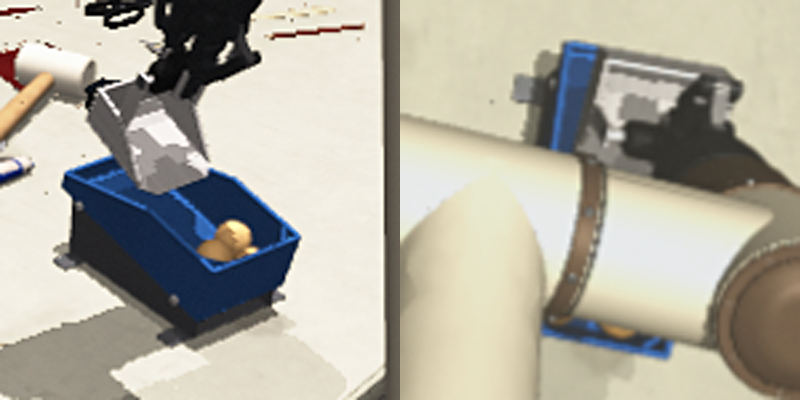

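{"api": "jog_arm", "payload": {"rows": "0 0.004 0.012 0 0 0 1; -0.001 0.008 0.024 0 0 0 1; -0.002 0.013 0.036 -0.002 0 0 1; -0.002 0.017 0.05 -0.002 0 0 1; -0.002 0.017 0.05 -0.002 0 0 1"}}

```text
time: 14.18
position: [547.3, -298.4, 152.5]
eef_rot: [-0.614, 0.762, -0.161, 0.13]
ft_force: [0.7, 0.6, -0.7]
grip_width: 0.242
```

```bash
python3 - <<'E'
from tr import *
cur(); where()
plan([(tray(101,-1,-.42),YW,-.42,4,1),(tray(75,-1,-.3),YW,-.3,5,1)])
E
```

```text
lip [ 518.7 -289.1   59.4] tray s,lat,h [102.5   0.2   6.2]
t 14.18 p [ 547.3 -298.4  152.5] yaw,pitch,roll [-0.214 -0.417 -0.   ] F [ 0.7  0.6 -0.7] g 0.242 q [-0.25  0.3  -0.41 -0.03 -0.45  0.06]
need 0.1 rows | 0 0.001 0.002 0.001 0 0 1; 0 0.002 0.003 0.002 0 0 1; 0 0.002 0.005 0.002 0 0 1; 0 0.003 0.007 0.003 0 0 1
need 0.7 rows | 0 0.003 0.001 -0.024 0 0 1; 0 0.007 0.001 -0.048 0 0 1; 0 0.01 0.002 -0.072 0 0 1; 0 0.014 0.002 -0.096 0 0 1; 0 0.017 0.003 -0.12 0 0 1
```

{"api": "jog_arm", "payload": {"rows": "0 0.001 0.002 0 0 0 1; 0 0.002 0.004 0 0 0 1; 0 0.003 0.006 0.002 0 0 1; 0 0.003 0.007 0.003 0 0 1"}}

```text
time: 14.68
position: [547.6, -298.6, 146.7]
eef_rot: [-0.614, 0.761, -0.163, 0.131]
ft_force: [-4.5, 3.0, 11.9]
grip_width: 0.246
```

{"api": "jog_arm", "payload": {"rows": "0 0.003 0.001 -0.024 0 0 1; 0 0.007 0.001 -0.048 0 0 1; 0 0.01 0.002 -0.072 0 0 1; 0 0.014 0.002 -0.096 0 0 1; 0 0.017 0.002 -0.12 0 0 1"}}

```text
time: 15.3
position: [532.4, -295.2, 137.2]
eef_rot: [-0.62, 0.77, -0.116, 0.093]
ft_force: [0.3, 0.4, -1.3]
grip_width: 0.249
```

```bash
python3 - <<'E'
from tr import *
cur(); where()
plan([(tray(40,-1,-.23),YW,-.23,5,1),(tray(5,-.5,-.21),YW,-.21,5,1)])
E
```

```text
lip [ 493.3 -283.6   48.3] tray s,lat,h [74.7  0.1  0.8]
t 15.3 p [ 532.4 -295.2  137.2] yaw,pitch,roll [-0.214 -0.298 -0.   ] F [ 0.3  0.4 -1.3] g 0.249 q [-0.25  0.32 -0.38 -0.02 -0.57  0.04]
need 0.5 rows | 0 0.006 0.001 -0.014 0 0 1; 0 0.012 0.001 -0.027 0 0 1; 0 0.018 0.002 -0.041 0 0 1; 0 0.024 0.003 -0.054 0 0 1; 0 0.03 0.003 -0.068 0 0 1
need 0.6 rows | 0 0.007 0 -0.004 0 0 1; 0 0.013 0 -0.008 0 0 1; 0 0.02 0 -0.012 0 0 1; 0 0.027 0 -0.016 0 0 1; 0 0.034 0 -0.02 0 0 1
```

{"api": "jog_arm", "payload": {"rows": "0 0.006 0.001 -0.014 0 0 1; 0 0.012 0.001 -0.027 0 0 1; 0 0.018 0.002 -0.041 0 0 1; 0 0.024 0.003 -0.054 0 0 1; 0 0.03 0.004 -0.068 0 0 1"}}

```text
time: 15.92
position: [510.5, -290.9, 128.9]
eef_rot: [-0.624, 0.772, -0.095, 0.075]
ft_force: [7.1, -1.9, 13.1]
grip_width: 0.248
```

```bash
python3 - <<'E'
from tr import *
cur(); where()
S={n:optics.capture(n) for n in('scene','top')}
cv2.imwrite('pics/v7.png',np.hstack([cv2.resize(S['scene']['color'][160:280,370:490],(400,400),interpolation=cv2.INTER_CUBIC),cv2.resize(S['top']['color'][200:320,400:520],(400,400),interpolation=cv2.INTER_CUBIC)]))
plan([(tray(5,-1,-.21),YW,-.21,5,1)])
E
```

```text
lip [ 466.5 -278.6   42.4] tray s,lat,h [46.8 -0.6  0.6]
t 15.93 p [ 510.5 -290.9  128.9] yaw,pitch,roll [-0.212 -0.243 -0.003] F [ 7.1 -1.9 13.1] g 0.248 q [-0.25  0.32 -0.4  -0.01 -0.61  0.04]
need 0.7 rows | 0 0.008 0 -0.006 0 0 1; 0 0.016 0.001 -0.013 -0.001 0.001 1; 0 0.023 0.001 -0.019 -0.001 0.001 1; 0 0.031 0.002 -0.026 -0.002 0.002 1; 0 0.039 0.002 -0.032 -0.002 0.002 1
```

View pics/v7.png

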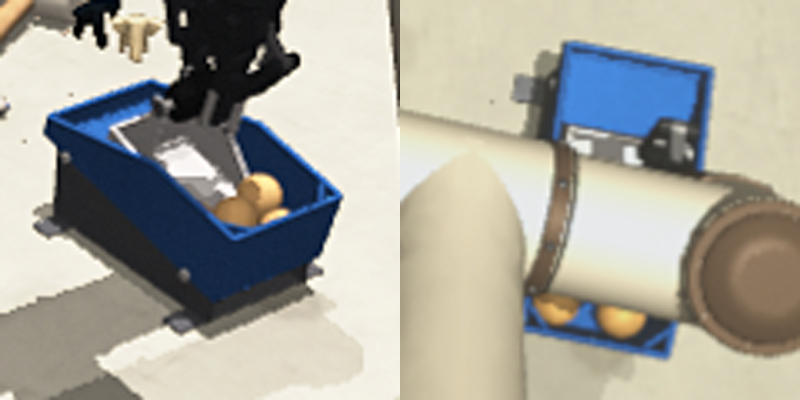

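{"api": "jog_arm", "payload": {"rows": "0 0.008 0 -0.006 0 0 1; 0 0.016 0 -0.013 0 0 1; 0 0.023 0.001 -0.019 0 0 1; 0 0.031 0.001 -0.026 0 0 1; 0 0.039 0.001 -0.032 -0.002 0.002 1"}}

```text
time: 16.65
position: [473.7, -283.1, 119.0]
eef_rot: [-0.624, 0.774, -0.082, 0.066]
ft_force: [3.3, -0.2, 5.3]
grip_width: 0.246
```

```bash
python3 - <<'E'
from tr import *
cur(); where()
plan([(tray(4,-1,-.21),YW,-.21,5,1)])
E
```

```text
lip [ 427.2 -270.    34. ] tray s,lat,h [ 5.7 -0.5  0.8]
t 16.65 p [ 473.7 -283.1  119. ] yaw,pitch,roll [-0.213 -0.212 -0.001] F [ 3.3 -0.2  5.3] g 0.246 q [-0.25  0.29 -0.47 -0.01 -0.6   0.04]
need 0.0 rows | 0 0 0 0 0 0 1; 0 0.001 0.001 -0.001 0 0 1; 0 0.001 0.001 -0.001 0 0 1; 0 0.001 0.002 -0.001 0 0.001 1; 0 0.002 0.002 -0.002 -0.001 0.001 1
```

```bash
cat >> tr.py <<'E'
def tcp_pt(pt,loc,yaw,pitch):
    Rs=(Rn.from_euler('z',yaw)*Rn.from_euler('y',pitch)).as_matrix()
    return np.array(pt)+Rs@(L-np.array(loc,float))
E
python3 - <<'E'
from tr import *
s=get_state(); R=Rn.from_quat(s['eef_rot']).as_matrix()@B.T
bk=np.array(s['position'])+R@(np.array([53,0,0])-L); print('back',bk)
w=[]
for pit,dz in((0,2),(.3,6),):
    w.append((tcp_pt(bk+[0,0,dz],(53,0,0),YW,pit),YW,pit,5,1))
w.append((w[-1][0]+[0,0,110],YW,.3,4,1))
plan(w)
E
```

```text
back [ 528.48400064 -291.9075017    56.2476174 ]
need 1.2 rows | 0 -0.003 -0.002 -0.042 0 0 1; 0 -0.007 -0.004 -0.085 0 0 1; 0 -0.01 -0.005 -0.127 0 0 1; 0 -0.013 -0.007 -0.169 -0.001 0.001 1; 0 -0.017 -0.009 -0.212 -0.001 0.001 1
need 1.7 rows | 0 -0.005 -0.003 -0.06 0 0 1; 0 -0.009 -0.005 -0.12 0 0 1; 0 -0.014 -0.008 -0.18 0 0 1; 0 -0.019 -0.01 -0.24 0 0 1; 0 -0.023 -0.013 -0.3 0 0 1
need 1.9 rows | 0 0.008 -0.026 0 0 0 1; 0 0.016 -0.053 0 0 0 1; 0 0.024 -0.079 0 0 0 1; 0 0.033 -0.105 0 0 0 1
```

{"api": "jog_arm", "payload": {"rows": "0 -0.003 -0.002 -0.042 0 0 1; 0 -0.007 -0.004 -0.085 0 0 1; 0 -0.01 -0.005 -0.127 0 0 1; 0 -0.013 -0.007 -0.169 0 0 1; 0 -0.017 -0.009 -0.212 0 0 1"}}

```text
time: 17.27
position: [484.0, -284.9, 128.7]
eef_rot: [-0.627, 0.779, 0.005, -0.003]
ft_force: [0.3, -0.0, -2.4]
grip_width: 0.247
```

{"api": "jog_arm", "payload": {"rows": "0 -0.005 -0.003 -0.06 0 0 1; 0 -0.009 -0.005 -0.12 0 0 1; 0 -0.014 -0.008 -0.18 0 0 1; 0 -0.019 -0.01 -0.24 0 0 1; 0 -0.023 -0.013 -0.3 0 0 1"}}

```text
time: 17.9
position: [503.2, -288.5, 139.0]
eef_rot: [-0.619, 0.769, 0.126, -0.099]
ft_force: [-0.7, -0.7, -1.4]
grip_width: 0.249
```

```bash
python3 - <<'E'
from tr import *
where();cur()
S={n:optics.capture(n) for n in('scene','top')}
cv2.imwrite('pics/v8.png',np.hstack([cv2.resize(S['scene']['color'][150:270,370:490],(400,400),interpolation=cv2.INTER_CUBIC),cv2.resize(S['top']['color'][200:320,400:520],(400,400),interpolation=cv2.INTER_CUBIC)]))
E
```

```text
t 17.9 p [ 503.2 -288.5  139. ] yaw,pitch,roll [-0.215  0.323  0.004] F [-0.7 -0.7 -1.4] g 0.249 q [-0.24  0.55 -0.01  0.   -1.34  0.02]
lip [ 421.  -267.2   90.4] tray s,lat,h [11.   0.8 57.4]
```

View pics/v8.png

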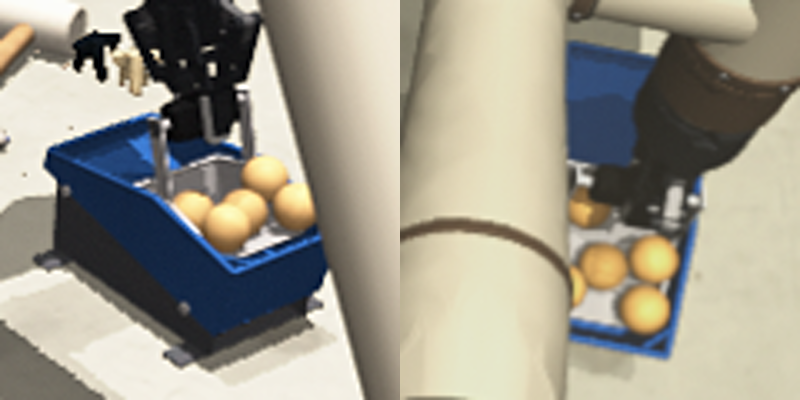

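{"api": "jog_arm", "payload": {"rows": "0 0.003 -0.01 0 0 0 1; 0 0.007 -0.022 0 0 0 1; 0 0.012 -0.036 0 0 0 1; 0 0.016 -0.05 0 0 0 1; 0 0.02 -0.06 0 0 0 1"}}

```text
time: 18.62
position: [504.8, -289.2, 203.3]
eef_rot: [-0.619, 0.769, 0.124, -0.098]
ft_force: [-0.1, 0.4, -1.9]
grip_width: 0.248
```

```bash
python3 - <<'E'
from tr import *
where();cur()
S={n:optics.capture(n) for n in('scene','top')}
cv2.imwrite('pics/v9.png',np.hstack([cv2.resize(S['scene']['color'][130:250,370:490],(400,400),interpolation=cv2.INTER_CUBIC),cv2.resize(S['top']['color'][200:320,400:520],(400,400),interpolation=cv2.INTER_CUBIC)]))
E
```

```text
t 18.62 p [ 504.8 -289.2  203.3] yaw,pitch,roll [-0.215  0.318  0.003] F [-0.1  0.4 -1.9] g 0.248 q [-0.24  0.49  0.07  0.   -1.47  0.02]
lip [ 422.9 -268.   154.3] tray s,lat,h [ 26.3   0.5 119.5]
```

View pics/v9.png

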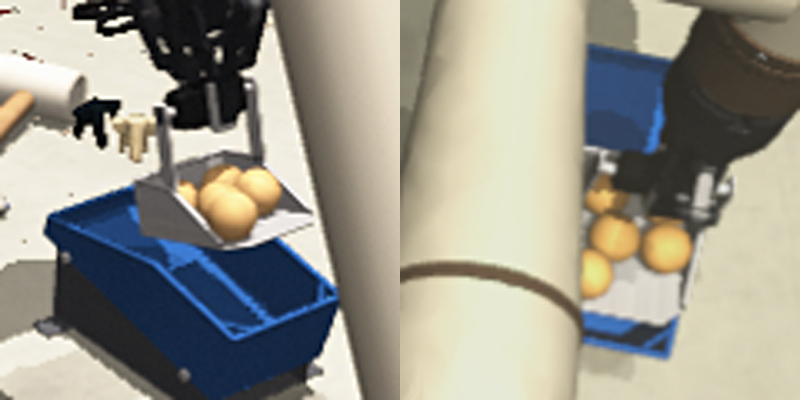

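```bash
cat > ik.py <<'E'
from tr import *
from scipy.optimize import least_squares
D=[(-.854,.385,.008,0,-1.194,-.259,276.2,-560.6,231.3),(.85,.10,-.12,0,-1.35,-.76,428.6,245.3,332.9),(.99,.39,-.22,0,-.95,-.9,441.6,381.2,140.5),(.93,.35,.09,-.01,-1.33,-.84,483.4,383.7,287.2),(.28,.22,-.36,0,-1.0,-.28,499.8,-21.7,186.6),
(-.25,.23,-.35,-.03,-.58,.06,540.6,-299.1,205.4),(-.25,.30,-.41,-.03,-.45,.06,547.3,-298.4,152.5),(-.25,.32,-.38,-.02,-.57,.04,532.4,-295.2,137.2),(-.25,.29,-.47,-.01,-.6,.04,473.7,-283.1,119.0),(-.24,.55,-.01,0,-1.34,.02,503.2,-288.5,139.),(-.24,.49,.07,0,-1.47,.02,504.8,-289.2,203.3)]
D=np.array(D)
def fk(q,P,s4=1,s6=1):
    A,H,L2,L3,a3,d6,off=P
    R1=Rn.from_euler('z',q[0]); e=q[2]-q[1]
    w=np.array([A+L2*np.sin(q[1])+L3*np.cos(e)-a3*np.sin(e),off,H+L2*np.cos(q[1])+L3*np.sin(e)+a3*np.cos(e)])
    F=Rn.from_euler('y',-e)*Rn.from_euler('x',s4*q[3])*Rn.from_euler('y',-q[4]) # x axis = tool direction
    t=F.as_matrix()@[1,0,0]
    Rf=R1*F*Rn.from_euler('x',-s6*q[5])
    # body frame: tool z = x of Rf ; at zero, scoop -z = x
    X=Rf.as_matrix(); body=np.stack([X[:,2],X[:,1],-X[:,0]],1)
    return R1.apply(w+d6*t),body
f=least_squares(lambda P:np.concatenate([fk(d[:6],P)[0]-d[6:] for d in D]),[0,150,570,422,0,290,-160],loss='soft_l1')
PAR=f.x
LIM=np.array([[-3.14,3.14],[-1.21,2.06],[-1.07,1.41],[-3.16,2.05],[-2.99,-.16],[-3.1,3.1]])
def ik(p,yaw,pitch,q0,s4=1):
    T=(Rn.from_euler('z',yaw)*Rn.from_euler('y',pitch)).as_matrix()
    def g(q):
        x,b=fk(q,PAR,s4); return np.r_[(x-p)/100,Rn.from_matrix(T.T@b).as_rotvec(),.002*(q-q0)]
    r=least_squares(g,np.clip(q0,LIM[:,0]+.001,LIM[:,1]-.001),bounds=(LIM[:,0],LIM[:,1])); return r.x,np.abs(g(r.x)[:6]).max()
E
python3 - <<'E'
from ik import *
np.set_printoptions(precision=2,suppress=True)
print(PAR.round(0),np.abs(f.fun).max().round(1))
for d in D[[0,1,5,9]]:
    x,b=fk(d[:6],PAR); print((x-d[6:]).round(1),Rn.from_matrix(b).as_euler('ZYX'))
C=np.array([495.5,235,0]);SY=.09
for face,yaw in(('-x',SY),('+x',SY+np.pi)):
  xs=22 if face=='-x' else -22
  lip=C+Rn.from_euler('z',SY).apply([xs,0,0])+[0,0,184]
  for s4 in(1,-1):
    q=np.array(get_state()['qpos']); print(face,s4)
    if face=='+x': # yaw round in steps
        for k in range(1,9): q,e=ik(np.array([600,-100+20*k,330]),-.215+(yaw+.215)*k/8,.3,q,s4)
    for pit,up in((.3,50),(0,15),(-.3,5),(-.6,0),(-.9,0),(-1.2,0),(-1.35,0)):
        p=tcp_pt(lip+[0,0,up],(-53,0,0),yaw,pit); q,e=ik(p,yaw,pit,q,s4); print(pit,p.round(0),q,'err',round(e,3))
E
```

```text
[  -2.  157.  563.  424.    4.  295. -158.] 8.2
[1.4 1.3 0.1] [-1.11  0.   -0.  ]
[-0.9  2.   0.5] [ 0.09 -0.    0.  ]
[ 0.3 -7.2  0.4] [-0.16 -0.41 -0.05]
[ 0.6  2.5 -3. ] [-0.22  0.33  0.01]
-x 1
0.3 [601. 242. 285.] [ 0.57  0.56  0.39  0.14 -1.67 -0.47] err 0.0
0 [582. 240. 272.] [ 0.64  0.37  0.09  0.   -1.29 -0.55] err 0.0
-0.3 [558. 238. 278.] [ 0.76  0.19 -0.18 -0.22 -0.97 -0.78] err 0.0
-0.6 [530. 235. 281.] [ 0.92  0.04 -0.45 -0.65 -0.76 -1.24] err 0.0
-0.9 [501. 232. 280.] [ 1.14 -0.05 -0.71 -1.21 -0.81 -1.9 ] err 0.0
-1.2 [473. 230. 271.] [ 1.38 -0.02 -0.96 -1.57 -1.11 -2.47] err 0.0
-1.35 [461. 229. 263.] [ 1.49  0.09 -1.07 -1.62 -1.29 -2.71] err 0.011
-x -1
0.3 [601. 242. 285.] [ 0.57  0.56  0.39 -0.14 -1.67 -0.47] err 0.0
0 [582. 240. 272.] [ 0.64  0.37  0.09 -0.   -1.29 -0.55] err 0.0
-0.3 [558. 238. 278.] [ 0.76  0.19 -0.18  0.22 -0.97 -0.78] err 0.0
-0.6 [530. 235. 281.] [ 0.92  0.04 -0.45  0.65 -0.76 -1.24] err 0.0
-0.9 [501. 232. 280.] [ 1.14 -0.05 -0.71  1.21 -0.81 -1.9 ] err 0.0
-1.2 [473. 230. 271.] [ 1.38 -0.02 -0.96  1.57 -1.11 -2.47] err 0.0
-1.35 [461. 229. 
[... 310 characters left out ...]
7  2.64] err 0.0
-0.9 [490. 238. 280.] [ 0.55  0.67  0.34  0.4  -2.05  2.65] err 0.0
-1.2 [518. 240. 271.] [ 0.51  0.86  0.49  0.54 -2.3   2.6 ] err 0.0
-1.35 [530. 241. 263.] [ 0.5   0.94  0.54  0.62 -2.4   2.56] err 0.0
+x -1
0.3 [390. 228. 285.] [ 1.06 -0.09 -0.47  0.29 -1.04  2.04] err 0.0
0 [409. 230. 272.] [ 0.86  0.09 -0.29  0.   -1.2   2.37] err 0.0
-0.3 [433. 232. 278.] [ 0.71  0.27 -0.07 -0.17 -1.47  2.56] err 0.0
-0.6 [461. 235. 281.] [ 0.62  0.47  0.14 -0.29 -1.77  2.64] err 0.0
-0.9 [490. 238. 280.] [ 0.55  0.67  0.34 -0.4  -2.05  2.65] err 0.0
-1.2 [518. 240. 271.] [ 0.51  0.86  0.49 -0.54 -2.3   2.6 ] err 0.0
-1.35 [530. 241. 263.] [ 0.5   0.94  0.54 -0.62 -2.4   2.56] err 0.0
```

```bash
python3 - <<'E'
from ik import *
plan([((530,-225,300),-.17,.33,5,1),((570,-70,335),-.07,.33,5,1),((595,90,335),.03,.33,5,1),((601,242,335),.09,.33,5,1)])
E
```

```text
need 2.0 rows | -0.014 0.004 -0.019 -0.003 0.003 -0.009 1; -0.027 0.008 -0.038 -0.005 0.007 -0.017 1; -0.041 0.012 -0.057 -0.008 0.01 -0.026 1; -0.055 0.016 -0.076 -0.011 0.014 -0.034 1; -0.068 0.02 -0.095 -0.014 0.017 -0.043 1
need 2.8 rows | -0.032 0 -0.007 0 0.006 -0.019 1; -0.064 0 -0.015 0 0.013 -0.038 1; -0.096 -0.001 -0.022 0 0.019 -0.057 1; -0.128 -0.001 -0.03 0 0.026 -0.076 1; -0.16 -0.001 -0.037 0 0.032 -0.095 1
need 2.8 rows | -0.032 -0.003 -0.001 0 0.006 -0.019 1; -0.065 -0.005 -0.002 0 0.013 -0.038 1; -0.097 -0.008 -0.003 0 0.019 -0.057 1; -0.129 -0.01 -0.004 0 0.026 -0.076 1; -0.161 -0.013 -0.004 0 0.032 -0.095 1
need 2.6 rows | -0.03 -0.002 -0.001 0 0.004 -0.011 1; -0.061 -0.004 -0.001 0 0.008 -0.023 1; -0.091 -0.006 -0.002 0 0.012 -0.034 1; -0.121 -0.008 -0.003 0 0.016 -0.045 1; -0.152 -0.01 -0.003 0 0.019 -0.057 1
```

{"api": "jog_arm", "payload": {"rows": "-0.005 0.002 -0.008 -0.001 0.001 -0.003 1; -0.014 0.005 -0.022 -0.003 0.004 -0.01 1; -0.028 0.009 -0.042 -0.006 0.007 -0.018 1; -0.047 0.014 -0.067 -0.01 0.012 -0.03 1; -0.068 0.02 -0.092 -0.014 0.017 -0.043 1"}}

```text
time: 19.35
position: [529.5, -224.2, 298.7]
eef_rot: [-0.636, 0.754, 0.126, -0.106]
ft_force: [-0.1, -0.2, -2.8]
grip_width: 0.248
```

{"api": "jog_arm", "payload": {"rows": "-0.028 0 -0.01 0 0.006 -0.018 1; -0.06 0 -0.018 0 0.013 -0.037 1; -0.093 -0.001 -0.026 0 0.019 -0.056 1; -0.127 -0.001 -0.033 0 0.026 -0.076 1; -0.16 -0.001 -0.037 0 0.032 -0.095 1"}}

```text
time: 19.98
position: [569.5, -66.9, 334.4]
eef_rot: [-0.674, 0.72, 0.12, -0.112]
ft_force: [-0.5, -0.1, -1.1]
grip_width: 0.251
```

{"api": "jog_arm", "payload": {"rows": "-0.032 -0.003 -0.001 0 0.006 -0.019 1; -0.065 -0.005 -0.002 0 0.013 -0.038 1; -0.097 -0.008 -0.003 0 0.019 -0.057 1; -0.129 -0.01 -0.004 0 0.026 -0.076 1; -0.16 -0.013 -0.004 0 0.032 -0.095 1"}}

```text
time: 20.6
position: [593.6, 93.5, 334.9]
eef_rot: [0.71, -0.685, -0.114, 0.117]
ft_force: [0.4, -0.6, -2.2]
grip_width: 0.252
```

{"api": "jog_arm", "payload": {"rows": "-0.032 -0.002 -0.001 0 0.004 -0.012 1; -0.06 -0.004 -0.001 0 0.008 -0.025 1; -0.085 -0.006 -0.002 0 0.012 -0.035 1; -0.104 -0.008 -0.003 0 0.015 -0.044 1; -0.115 -0.009 -0.003 0 0.018 -0.05 1"}}

```text
time: 21.22
position: [599.1, 209.9, 334.9]
eef_rot: [0.728, -0.666, -0.11, 0.121]
ft_force: [-0.3, -0.1, -1.4]
grip_width: 0.251
```

```bash
python3 - <<'E'
from ik import *
where()
S={n:optics.capture(n) for n in('scene','top')}
cv2.imwrite('pics/v10.png',np.hstack([cv2.resize(S['scene']['color'][150:350,180:380],(400,400),interpolation=cv2.INTER_CUBIC),cv2.resize(S['top']['color'][170:320,180:330],(400,400),interpolation=cv2.INTER_CUBIC)]))
C=np.array([495.5,235,0]);SY=.09;lip=C+Rn.from_euler('z',SY).apply([22,0,0])+[0,0,184]
W=[(tcp_pt(lip+[0,0,50],(-53,0,0),SY,.25),SY,.25,5,1)]
for a,u in((.1,28),(-.15,10),(-.4,3),(-.65,0),(-.9,0),(-1.1,0)): W.append((tcp_pt(lip+[0,0,u],(-53,0,0),SY,a),SY,a,2,1))
plan(W)
E
```

```text
t 21.23 p [599.1 209.9 334.9] yaw,pitch,roll [ 0.09   0.329 -0.   ] F [-0.3 -0.1 -1.4] g 0.251 q [ 0.52  0.54  0.52 -0.14 -1.85 -0.45]
need 1.0 rows | -0.006 -0.003 0.009 0.016 0 0 1; -0.013 -0.007 0.017 0.032 0 0 1; -0.019 -0.01 0.026 0.047 0 0 1; -0.025 -0.014 0.034 0.063 0 0 1; -0.031 -0.017 0.043 0.079 0 0 1
need 0.9 rows | 0 0.003 0.006 0.075 0 0 1; 0 0.006 0.012 0.15 0 0 1
need 1.4 rows | 0 0.009 0.002 0.125 0 0 1; 0 0.018 0.004 0.25 0 0 1
need 1.4 rows | 0 0.011 -0.003 0.125 0 0 1; 0 0.021 -0.007 0.25 0 0 1
need 1.4 rows | 0 0.011 -0.006 0.125 0 0 1; 0 0.021 -0.011 0.25 0 0 1
need 1.4 rows | 0 0.01 -0.007 0.125 0 0 1; 0 0.02 -0.014 0.25 0 0 1
need 1.1 rows | 0 0.008 -0.006 0.1 0 0 1; 0 0.016 -0.011 0.2 0 0 1
```

View pics/v10.png

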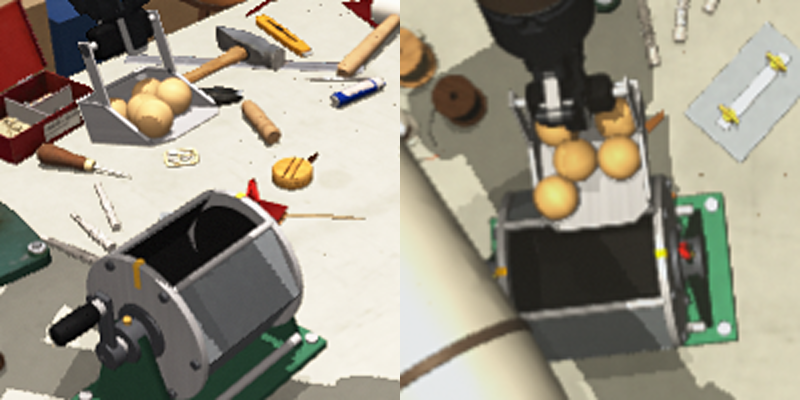

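{"api": "jog_arm", "payload": {"rows": "-0.006 -0.003 0.009 0.016 0 0 1; -0.013 -0.007 0.017 0.032 0 0 1; -0.019 -0.01 0.026 0.047 0 0 1; -0.025 -0.014 0.034 0.063 0 0 1; -0.031 -0.017 0.043 0.079 0 0 1"}}

```text
time: 21.95
position: [598.5, 240.7, 287.8]
eef_rot: [0.732, -0.67, -0.084, 0.092]
ft_force: [-1.0, -0.4, -1.3]
grip_width: 0.246
```

```bash
cat > pour.py <<'E'
from ik import *
where()
C=np.array([495.5,235,0]);SY=.09;lip=C+Rn.from_euler('z',SY).apply([22,0,0])+[0,0,184]
def rowsfor(path):
    s=get_state();p,R=np.array(s['position']),Rn.from_quat(s['eef_rot']).as_matrix()
    for k in range(0,len(path),5):
        o=[]
        for a,u in path[k:k+5]:
            q=tcp_pt(lip+[0,0,u],(-53,0,0),SY,a);T=Rt(SY,a)
            o.append(' '.join(f'{v:.3g}' if abs(v)>=.0005 else '0' for v in np.round(np.r_[R.T@(q-p)/1000,Rn.from_matrix(R.T@T).as_rotvec()],3))+' 1')
        print('; '.join(o)); p,R=q,T
if __name__=='__main__':
    rowsfor([(.17,37),(.08,25),(-.04,16),(-.17,10),(-.3,6),(-.43,3),(-.56,1),(-.68,0),(-.8,0),(-.92,0),(-1.0,0),(-1.1,0),(-1.1,0),(-1.1,0)])
    s=get_state();R=Rn.from_quat(s['eef_rot']).as_matrix()@B.T
    l=np.array(s['position'])-R@(L-[-53,0,0]); print('lip rel stand',Rn.from_euler('z',-SY).apply(l-C))
E
python3 pour.py
```

```text
t 21.95 p [598.5 240.7 287.8] yaw,pitch,roll [ 0.089  0.249 -0.001] F [-1.  -0.4 -1.3] g 0.246 q [ 0.58  0.52  0.39 -0.12 -1.66 -0.48]
-0.001 0.003 0.007 0.079 0 -0.001 1; -0.001 0.007 0.014 0.169 0 -0.001 1; -0.001 0.015 0.017 0.289 0 -0.001 1; -0.001 0.026 0.018 0.419 0 -0.001 1; -0.001 0.037 0.019 0.549 -0.001 -0.001 1
0 0.011 -0.005 0.13 0 0 1; 0 0.022 -0.009 0.26 0 0 1; 0 0.033 -0.013 0.38 0 0 1; 0 0.045 -0.016 0.5 0 0 1; 0 0.056 -0.018 0.62 0 0 1
0 0.006 -0.005 0.08 0 0 1; 0 0.014 -0.01 0.18 0 0 1; 0 0.014 -0.01 0.18 0 0 1; 0 0.014 -0.01 0.18 0 0 1
lip rel stand [ 22.13139518  -0.54826461 233.14718582]
```

{"api": "jog_arm", "payload": {"rows": "-0.001 0.003 0.007 0.08 0 0 1; -0.001 0.007 0.014 0.17 0 0 1; -0.001 0.015 0.017 0.29 0 0 1; -0.001 0.026 0.018 0.42 0 0 1; -0.001 0.037 0.019 0.55 0 0 1"}}

```text
time: 22.58
position: [557.7, 238.1, 279.3]
eef_rot: [0.729, -0.667, 0.102, -0.112]
ft_force: [0.7, -0.7, -1.1]
grip_width: 0.25
```

{"api": "jog_arm", "payload": {"rows": "0 0.011 -0.005 0.13 0 0 1; 0 0.022 -0.009 0.26 0 0 1; 0 0.033 -0.013 0.38 0 0 1; 0 0.045 -0.016 0.5 0 0 1; 0 0.056 -0.018 0.62 0 0 1"}}

```text
time: 23.2
position: [537.2, 227.0, 310.1]
eef_rot: [0.67, -0.631, 0.277, -0.277]
ft_force: [1.4, -0.3, 0.0]
grip_width: 0.248
```

{"api": "jog_arm", "payload": {"rows": "0 0.006 -0.005 0.08 0 0 1; 0 0.014 -0.01 0.18 0 0 1; 0 0.014 -0.01 0.18 0 0 1; 0 0.014 -0.01 0.18 0 0 1"}}

```text
time: 23.7
position: [514.6, 235.0, 320.8]
eef_rot: [0.643, -0.609, 0.333, -0.325]
ft_force: [0.1, 0.7, -0.6]
grip_width: 0.25
```

```bash
cat > bc.py <<'E'
from pour import *
s=get_state();R=Rn.from_quat(s['eef_rot']).as_matrix()@B.T
l=np.array(s['position'])-R@(L-[-53,0,0]); print('lip rel stand',Rn.from_euler('z',-SY).apply(l-C).round(1))
S={n:optics.capture(n) for n in('scene','top')}
for n,c in S.items():
    for f in (optics.boxes_of,): print(n,[(np.round(x['at'],0).tolist(),round(x['p'],2),np.round(depth(c,x['at']),0).tolist() if depth(c,x['at']) is not None else None) for x in f(c,'ball_1')])
cv2.imwrite('pics/v11.png',np.hstack([cv2.resize(S['scene']['color'][180:380,180:380],(400,400),interpolation=cv2.INTER_CUBIC),cv2.resize(S['top']['color'][170:320,180:330],(400,400),interpolation=cv2.INTER_CUBIC)]))
E
python3 bc.py
```

```text
t 23.7 p [514.6 235.  320.8] yaw,pitch,roll [ 0.084 -0.967 -0.057] F [ 0.1  0.7 -0.6] g 0.25 q [ 0.5  -0.05 -0.93  2.05 -0.45 -2.35]
lip rel stand [ 42.2  -3.  225.8]
scene [([249.0, 215.0], 0.74, [498.0, 280.0, 322.0])]
top [([272.0, 268.0], 0.63, [504.0, 190.0, 85.0]), ([247.0, 279.0], 0.55, [480.0, 254.0, 79.0]), ([254.0, 269.0], 0.49, [504.0, 237.0, 82.0])]
```

View pics/v11.png

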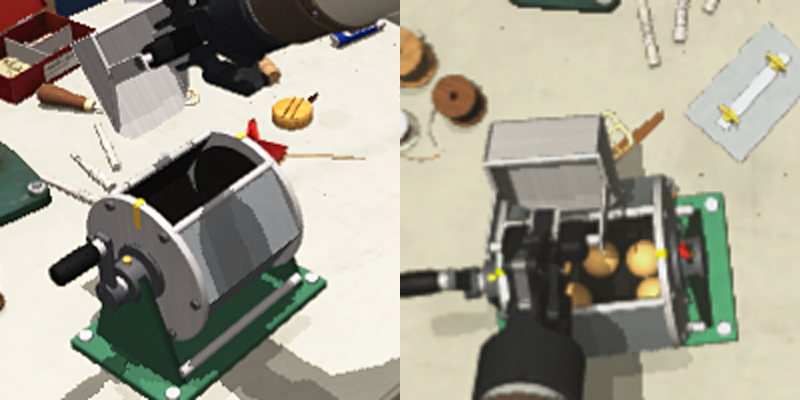

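```bash
python3 - <<'E'
from ik import *
plan([((550,237,330),.09,-.55,5,1),((585,238,335),.09,-.1,5,1)])
E
```

```text
need 2.4 rows | 0 -0.006 0.005 -0.083 -0.012 -0.003 1; 0 -0.011 0.009 -0.167 -0.024 -0.007 1; 0 -0.017 0.014 -0.25 -0.036 -0.01 1; 0 -0.022 0.019 -0.333 -0.048 -0.013 1; 0 -0.028 0.024 -0.416 -0.061 -0.017 1
need 2.6 rows | 0 -0.006 0.003 -0.09 0 0 1; 0.001 -0.013 0.006 -0.18 0 0 1; 0.001 -0.019 0.008 -0.27 0 0 1; 0.002 -0.026 0.011 -0.36 0 0 1; 0.002 -0.032 0.014 -0.45 0 0 1
```

{"api": "jog_arm", "payload": {"rows": "0 -0.006 0.005 -0.083 -0.012 -0.003 1; 0 -0.011 0.009 -0.167 -0.024 -0.007 1; 0 -0.017 0.014 -0.25 -0.036 -0.01 1; 0 -0.022 0.019 -0.333 -0.048 -0.013 1; 0 -0.028 0.024 -0.416 -0.06 -0.017 1"}}

```text
time: 24.52
position: [551.8, 232.4, 332.2]
eef_rot: [0.703, -0.649, 0.202, -0.209]
ft_force: [1.9, -1.5, 1.0]
grip_width: 0.248
```

```bash
python3 - <<'E'
from ik import *
where()
plan([((585,238,345),.09,-.1,5,1)])
E
```

```text
t 24.52 p [551.8 232.4 332.2] yaw,pitch,roll [ 0.084 -0.588 -0.015] F [ 1.9 -1.5  1. ] g 0.248 q [ 0.81  0.04 -0.54  0.67 -0.66 -1.2 ]
need 2.8 rows | -0.001 -0.007 0.002 -0.098 -0.003 -0.002 1; -0.001 -0.014 0.003 -0.195 -0.007 -0.004 1; -0.002 -0.021 0.005 -0.293 -0.01 -0.005 1; -0.002 -0.028 0.006 -0.391 -0.013 -0.007 1; -0.003 -0.035 0.008 -0.488 -0.017 -0.009 1
```

{"api": "jog_arm", "payload": {"rows": "-0.001 -0.007 0.002 -0.098 -0.003 -0.002 1; -0.001 -0.014 0.003 -0.195 -0.007 -0.004 1; -0.002 -0.021 0.005 -0.293 -0.01 -0.005 1; -0.002 -0.028 0.006 -0.391 -0.013 -0.007 1; -0.003 -0.035 0.008 -0.488 -0.017 -0.009 1"}}

```text
time: 25.15
position: [585.4, 238.8, 345.4]
eef_rot: [0.738, -0.673, 0.033, -0.036]
ft_force: [0.5, -0.2, 0.0]
grip_width: 0.247
```

```bash
python3 - <<'E'
from ik import *
where()
S=optics.capture('top')
print([(np.round(x['at'],0).tolist(),round(x['p'],2),np.round(depth(S,x['at']),0).tolist()) for x in optics.boxes_of(S,'ball_1')])
cv2.imwrite('pics/c2.png',S['color'][200:320,170:330])
plan([((560,60,335),.05,0,5,1),((500,-22,200),0,0,5,1),((499,-22,90),0,0,4,1)])
E
python3 chk.py
```

```text
t 25.15 p [585.4 238.8 345.4] yaw,pitch,roll [ 0.092 -0.097  0.   ] F [ 0.5 -0.2  0. ] g 0.247 q [ 0.67  0.3   0.14  0.05 -1.33 -0.59]
[([246.0, 280.0], 0.67, [476.0, 257.0, 81.0]), ([259.0, 278.0], 0.59, [481.0, 225.0, 84.0]), ([241.0, 272.0], 0.56, [498.0, 271.0, 80.0]), ([270.0, 279.0], 0.54, [478.0, 197.0, 79.0])]
need 3.1 rows | 0.035 0.009 0.001 -0.02 0 0.008 1; 0.07 0.018 0.002 -0.04 0.001 0.016 1; 0.106 0.026 0.003 -0.06 0.001 0.023 1; 0.141 0.035 0.004 -0.08 0.002 0.031 1; 0.176 0.044 0.005 -0.099 0.002 0.039 1
need 2.9 rows | 0.016 0.013 0.027 0 0 0.01 1; 0.032 0.026 0.054 0 0 0.02 1; 0.047 0.038 0.081 0 0 0.03 1; 0.063 0.051 0.108 0 0 0.04 1; 0.079 0.064 0.135 0 0 0.05 1
need 1.9 rows | 0 0 0.028 0 0 0 1; 0 0 0.055 0 0 0 1; 0 0.001 0.082 0 0 0 1; 0 0.001 0.11 0 0 0 1
t 25.25 p [587.5 239.1 344.1] yaw,pitch,roll [ 0.089 -0.099  0.   ] F [-0.9  1.1 -1.5] g 0.246 q [ 0.67  0.3   0.14  0.06 -1.32 -0.59]
yellow
12 [277.1 264.3] [501.5 165.8 195. ] [501.55977074 165.85751586 194.5101278 ]
11 [216.9 271.8] [488.  304.6 195. ] [488.14650522 304.93756442 193.71929088]
red
19 [286.1 263.6] [501.7 144.2 203. ] [503.64259111 145.93004483 185.18808205]
[([250.5, 266.1], 0.79)] [([253.6, 270.1], 0.86)]
```

{"api": "jog_arm", "payload": {"rows": "0.035 0.009 0.001 -0.02 0 0.008 1; 0.07 0.018 0.002 -0.04 0 0.016 1; 0.106 0.026 0.003 -0.06 0 0.023 1; 0.141 0.035 0.004 -0.08 0 0.03 1; 0.176 0.044 0.005 -0.1 0 0.04 1"}}

```text
time: 26.02
position: [555.9, 57.8, 335.5]
eef_rot: [0.725, -0.689, -0.0, -0.0]
ft_force: [-0.2, 0.5, -0.9]
grip_width: 0.249
```

{"api": "jog_arm", "payload": {"rows": "0.016 0.013 0.027 0 0 0.01 1; 0.032 0.026 0.054 0 0 0.02 1; 0.047 0.038 0.081 0 0 0.03 1; 0.063 0.051 0.108 0 0 0.04 1; 0.079 0.064 0.135 0 0 0.05 1"}}

```text
time: 26.65
position: [494.6, -24.7, 200.1]
eef_rot: [0.708, -0.706, 0.001, -0.001]
ft_force: [0.4, -0.7, -1.7]
grip_width: 0.247
```

```bash
python3 - <<'E'
from ik import *
where()
plan([((499,-22,82),0,0.003,5,1)])
E
```

```text
t 26.65 p [494.6 -24.7 200.1] yaw,pitch,roll [ 0.003 -0.002  0.   ] F [ 0.4 -0.7 -1.7] g 0.247 q [ 0.28  0.19 -0.35  0.   -1.03 -0.28]
need 2.0 rows | -0.001 -0.001 0.024 -0.001 0 0.001 1; -0.001 -0.002 0.047 -0.002 0 0.001 1; -0.002 -0.003 0.071 -0.003 0 0.002 1; -0.002 -0.003 0.094 -0.004 0 0.002 1; -0.003 -0.004 0.118 -0.005 0 0.003 1
```

{"api": "jog_arm", "payload": {"rows": "-0.001 -0.001 0.035 -0.001 0 0 1; -0.002 -0.003 0.07 -0.003 0 0 1; -0.002 -0.004 0.1 -0.005 0 0 1; -0.003 -0.004 0.114 -0.005 0 0 1; -0.003 -0.004 0.117 -0.005 0 0 1"}}

```text
time: 27.28
position: [498.3, -21.6, 83.1]
eef_rot: [0.708, -0.706, -0.001, 0.001]
ft_force: [0.2, -0.4, -0.9]
grip_width: 0.246
```

{"api": "jog_arm", "payload": {"rows": "0 0 0.002 0 0 0 1; 0 0 0.005 0 0 0 1"}}

```text
time: 27.52
position: [499.0, -21.3, 79.1]
eef_rot: [0.709, -0.706, -0.0, 0.0]
ft_force: [-0.6, -0.1, -0.7]
grip_width: 0.245
```

```bash
python3 - <<'E'
from ik import *
where()
E
```

```text
t 27.52 p [499.  -21.3  79.1] yaw,pitch,roll [0.004 0.001 0.   ] F [-0.6 -0.1 -0.7] g 0.245 q [ 0.28  0.35 -0.49 -0.   -0.73 -0.28]
```

{"api": "jog_arm", "payload": {"rows": "0 0 0.002 0 0 0 1; 0 0 0.004 0 0 0 1; 0 0 0.006 0 0 0 1; 0 0 0.007 0 0 0 1"}}

```text
time: 28.02
position: [499.5, -21.2, 73.5]
eef_rot: [0.709, -0.705, -0.0, 0.0]
ft_force: [-4.1, 3.5, 14.2]
grip_width: 0.246
```

```bash
python3 - <<'E'
from ik import *
where()
E
```

```text
t 28.02 p [499.5 -21.2  73.5] yaw,pitch,roll [ 0.005  0.001 -0.   ] F [-4.1  3.5 14.2] g 0.246 q [ 0.28  0.36 -0.5   0.   -0.72 -0.28]
```

{"api": "jog_arm", "payload": {"rows": "0 0 0 0 0 0 1; 0 0 0 0 0 0 0.4; 0 0 0 0 0 0 0; 0 0 0 0 0 0 -0.5; 0 0 0 0 0 0 -1"}}

```text
time: 28.65
position: [499.5, -21.2, 73.4]
eef_rot: [0.709, -0.705, -0.0, 0.0]
ft_force: [-0.2, -0.0, 0.2]
grip_width: 0.903
```

{"api": "jog_arm", "payload": {"rows": "0 0 0 0 0 0 -1; 0 0 -0.02 0 0 0 -1; 0 0 -0.06 0 0 0 -1; 0 0 -0.12 0 0 0 -1; 0 0 -0.18 0 0 0 -1"}}

```text
time: 29.28
position: [499.2, -21.2, 255.1]
eef_rot: [0.709, -0.705, -0.0, 0.001]
ft_force: [1.6, -0.1, 0.3]
grip_width: 1.0
```

{"api": "jog_arm", "payload": {"rows": "0.05 0.01 0 0 0 0 -1; 0.1 0.02 0 0 0 0 -1; 0.15 0.03 0 0 0 0 -1; 0.2 0.04 0 0 0 0 -1; 0.25 0.05 0 0 0 0 -1"}}

```text
time: 29.9
position: [449.8, -273.0, 255.4]
eef_rot: [0.709, -0.705, -0.0, 0.001]
ft_force: [1.0, 0.2, -0.2]
grip_width: 1.004
```

```bash
python3 chk.py; python3 - <<'E'
from ik import *
S={n:optics.capture(n) for n in('scene','top')}
c=S['top']
print([(np.round(x['at'],0).tolist(),round(x['p'],2),np.round(depth(c,x['at']),0).tolist()) for x in optics.boxes_of(c,'ball_1')])
r=optics.outline_of(c,'scoop')
P=cloud(c,r[0]['pixels']);Q=P[P[:,2]>95];print('handle',len(Q),np.median(Q,0));Q=P[P[:,2]<8]; print('floor z pct',np.percentile(Q[:,2],[10,50,90]),np.linalg.lstsq(np.c_[Q[:,:2],np.ones(len(Q))],Q[:,2],rcond=None)[0])
a=cv2.resize(c['color'][180:345,150:500],(800,377),interpolation=cv2.INTER_CUBIC)
b=np.hstack([cv2.resize(S['scene']['color'][200:380,180:500],(396,223),interpolation=cv2.INTER_CUBIC),cv2.resize(c['color'][235:305,205:290],(404,223),interpolation=cv2.INTER_CUBIC)])
cv2.imwrite('pics/v12.png',np.vstack([a,b]))
E
```

```text
t 29.9 p [ 449.8 -273.   255.4] yaw,pitch,roll [ 0.005  0.001 -0.001] F [ 1.   0.2 -0.2] g 1.004 q [-0.24  0.2  -0.19  0.   -1.18  0.24]
yellow
12 [277.1 264.3] [501.5 165.8 195. ] [501.63066154 165.93227129 193.86168767]
16 [216.  272.5] [486.5 306.7 195. ] [486.70681561 307.20984747 192.91883661]
red
20 [286.2 263.6] [501.6 144.  203. ] [503.21116469 145.3715331  188.65929808]
[([246.6, 266.1], 0.91)] [([251.5, 270.7], 0.68)]
[([238.0, 272.0], 0.66, [496.0, 278.0, 84.0]), ([259.0, 283.0], 0.59, [460.0, 210.0, 179.0]), ([246.0, 280.0], 0.58, [477.0, 256.0, 81.0]), ([274.0, 268.0], 0.52, [505.0, 187.0, 82.0]), ([271.0, 278.0], 0.37, [479.0, 194.0, 80.0])]
handle 0 [nan nan nan]
floor z pct [-2.9170327   0.17499653  5.83238019] [-6.12065889e-02 -4.23316092e-04  4.29862023e+01]
  return _methods._mean(a, axis=axis, dtype=dtype,
  ret = um.true_divide(
```

View pics/v12.png

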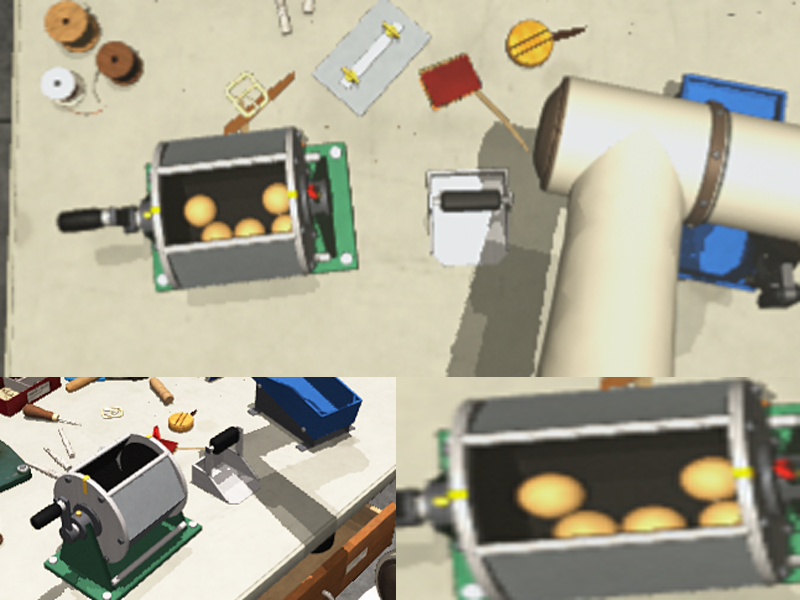

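```bash
python3 -c "
from station import robot
print(robot.sign_off())"
```

```text
the job is handed in; nothing more can be done
None
```

The job is done and handed in at about 30 s of the 72 s. I turned the barrel mouth up by the crank, then scooped all five balls from the tray and tipped them into the barrel. The scoop is back on the bench where it started.

**Last checks:**
- **Balls:** the final top picture shows all five inside the barrel, with none visible on the bench or in the scoop. The arm hid part of the tray there, but the side view and the picture taken after the lift showed the tray empty.
- **Mouth:** the yellow line points at the red pointer to within about 2 mm. I estimate the angle error at no more than 0.03 rad.
- **Scoop:** it stands flat by eye, and the wrist felt the bench under it before I opened the fingers.
- **Other things:** the cover, buckle, beeswax and swatches look unmoved.

**What did not go to plan or did not check out:**
- **Pour:** joint 4 reached its 2.05 rad limit. The scoop tilted only to about −0.97 rad instead of −1.1, with its lip drifting about 20 mm sideways and 40 mm high. The balls still went in.
- **Scoop depth check:** the last one gave no usable answer. It returned no handle points, and its plane fit of the scoop floor sloped by 0.06, which I put down to noisy points.
- **Ball finder:** it gave one wrong height, about 179 mm, on the barrel rim. The picture settled the count.

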